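# Put the laundry containers back on their own boards

### The arm

A 6-joint arm with a two-finger parallel gripper is mounted at the origin on the work surface. World frame = base frame: x ahead of the robot, y to its left, z up, the work surface at z = 0. Lengths are in m, angles in rad, forces in N, time in s.
With the tool pointing down it reaches from about 0.275 to 0.725 m from the base axis. Payload 5.6 kg.
Tool frame: the origin (TCP) lies midway between the tips of the shut fingers; the grasp point (between the pads) lies 19 mm behind it; z points along the fingers, y is the direction in which the jaws open and shut (so a half turn about z gives the same grasp; the last joint's range is limited). The gripper opens to 85 mm and grips with 20 to 120 N. Pads are 22 mm wide; open, the fingers measure 114 mm over their backs; the gripper's body (76 mm by 85 mm) begins 54 mm behind the grasp point. The pads swing forward as they close: fully open they stand 13 mm farther back than shut.
Start: joints at [-1.019, 0.255, 0.108, 0, -1.424, -0.285], TCP at [0.145, -0.531, 0.196] pointing down, gripper open.
Joint ranges: [-2.95, 2.95], [-1.21, 1.97], [-1.09, 1.5], [-2.87, 1.71], [-2.94, -0.07], [-3.05, 3.05]. Speed limits (rad/s): [2.57, 2.57, 3.14, 3.14, 3.14, 3.14].

### API

Orientations are given as a unit quaternion [x, y, z, w].
In Python, from bench import bot, read_camera, get_calibration gives the robot as it stands.
- The arm moves only by the tool step_arm, never from a script. Its argument "plan" is a list of rows, each a list of 7 numbers: the closure, from -1 (fully open) to 1 (shut), then the shift along the tool's x, y, z in m, then the turn, a rotation vector about the tool's x, y, z in rad. A call has 1 to 12 rows; each row shifts and turns the pose as measured when the row begins, along the tool's axes as they then stand; what a row does not reach is not made up. A row lasts 1/12 s, in which the tool goes at most 41.7 mm and 7.16 degrees, less where a joint would pass 70% of its speed; a pose out of reach is approached as far as the arm can. A call with a gripper value outside its range is refused whole. The fingers move at their own pace and stop on an object; the grip force is fixed at half the most. Time passes only in rows, so rows that do not move let the fingers close. It gives the time, the measured TCP pose, the force and the opening at its end, in the units of the state.
- bot.state(): the state, without advancing time (a new reading comes with each control period).
- read_camera(name): name is "scene" or "side" or "wrist"; returns (picture, depth): 420x560x3 uint8, blue, green, red; 420x560 float32, m along the optical axis (not along the pixel's ray), 0 where there is no reading.
- get_calibration(name): a dict with "fx", "fy", "cx", "cy" (pixels), "k1" (the pictures are not rectified: a ray, as slopes to the right and down, at radius r is drawn at 1 + k1 r^2 times it, then the intrinsics apply), "rvec" (rotation vector, rad) and "tvec" (3), from world to camera coordinates, as OpenCV has them. Camera axes: x right, y down, z forward; pixel columns grow to the right and rows downward; lengths in m; the calibration is good to about 2 mm. A picture is of the moment at which its call begins: read the wrist's pose just before it. get_calibration takes no time and is no camera call; for the wrist camera it gives the pose at the moment of the call.
- bot.finish_job(): hands the job in, once; it reports no verdict.
The state is a dict: "time_s": time; "q": joint angles; "joint_vel": joint speeds; "joint_torque": joint torques, N m; "ee_pos": TCP position; "tool_rot": TCP orientation; "wrist_force": force on the tool from outside, world axes, zero at the start; "torque": the same for the moment, N m; "gripper_width": finger opening in m.
Only numpy, scipy, OpenCV 4.12 (cv2) and the standard library are available. Lean on these libraries where they do the work, as an engineer would, in place of code of your own. Each camera call takes 0.05 s, during which the arm holds its last target.

### The job

The four laundry containers are all standing on one another's boards. Swap them round so that each stands upright in the middle of the wooden board that matches its base (wide round jar on the big round board, square tin on the square board, flat oblong bottle on the oblong board, slim round bottle on the small round board), with the tin and the oblong bottle turned square to their boards; the empty black mat is free for parking one on the way. Set each container down rather than dropping it, and do not knock any over.

Things in the scene. Friction and masses are not known exactly. Their poses are not given: they have to be found in the camera images.
- jar: Wide round jar, white ceramic with a flat pale wooden lid of the same diameter: diameter 62 mm, 90 mm tall, straight-sided all the way up. Its own board is the big round one. Loose, 150 to 420 g. Origin: centre of its underside, z up. Starts upright on a board that is not its own, within 6 mm of the board's centre.
- tin: Square aluminium tin: 58 x 58 mm and 80 mm tall, the lid (top 18 mm) 1 mm proud to look at; x and y axes square to its sides. Its own board is the square one; any quarter turn will do. Loose, 150 to 420 g. Origin: centre of its underside, z up. Starts upright on a board that is not its own, within 6 mm of the board's centre.
- flat_bottle: Flat oblong white plastic bottle: body 84 mm (along its x) by 42 mm (along its y) and 74 mm tall, with a round grey cap (26 mm diameter) in the middle of its top, up to 100 mm. Its own board is the oblong one; either way round will do. Loose, 150 to 420 g. Origin: centre of its underside, z up. Starts upright on a board that is not its own, within 6 mm of the board's centre.
- slim_bottle: Slim round white plastic bottle: diameter 42 mm up to 72 mm, tapering to a grey cap of 24 mm diameter, 100 mm tall in all. Its own board is the small round one. Loose, 150 to 420 g. Origin: centre of its underside, z up. Starts upright on a board that is not its own, within 6 mm of the board's centre.
- board_big_round: Big round wooden board, diameter 120 mm. Fixed to the counter. Origin: centre of its underside, on the counter; its top is 10 mm up, flat, without a rim.
- board_square: Square wooden board, 98 x 98 mm, axes square to its sides. Fixed to the counter. Origin: centre of its underside, on the counter; its top is 10 mm up, flat, without a rim.
- board_oblong: Oblong wooden board, 116 mm along its x by 68 mm along its y. Fixed to the counter. Origin: centre of its underside, on the counter; its top is 10 mm up, flat, without a rim.
- board_small_round: Small round wooden board, diameter 84 mm. Fixed to the counter. Origin: centre of its underside, on the counter; its top is 10 mm up, flat, without a rim.
- spare_mat: Black square rubber mat, 120 x 120 mm, empty at the start: the free spot for parking a container on the way. Fixed to the counter. Origin: centre of its underside, on the counter; its top is 10 mm up, flat, without a rim.

How it is judged:
By the outcome, as a careful person would: the job done as asked, in the order asked, and still so for the second after the job is handed in, with the robot touching nothing.
It also fails if it takes over 141 s, if anything falls off the work surface, if the arm or the gripper's body presses on something with over 40 N, if the wrist force passes 120 N, or if a joint passes its speed limit or range.

## Working session

There is one attempt and no reset: what is moved stays moved. The work goes in short steps, Python scripts to look and compute and a tool call to move; the robot and the scene stay as the last step left them, time stands still between calls to the robot, and variables do not carry over. Pictures are saved under pics/ and viewed, and the job is handed in when it is done.

Besides the shell and the picture viewer there is one more tool, called after ">>>" as name(argument=value, ...) on one line, values as JSON. step_arm: Moves the arm, as the interface text tells. Its arguments: {"type":"object","properties":{"plan":{"type":"array","items":{"type":"array","items":{"type":"number"}}}},"required":["plan"]}

```bash
ls; mkdir -p pics
cat > h.py <<'E'
import numpy as np, cv2
from bench import bot, read_camera, get_calibration
E
python3 - <<'E'
from h import *
print(bot.state())
for n in ["scene","side","wrist"]:
    c=get_calibration(n); print(n,c)
    p,d=read_camera(n); cv2.imwrite(f"pics/{n}0.png",p); np.save(f"pics/{n}0.npy",d)
E
```

```text
pics
{'time_s': 0.0, 'q': array([-1.01941173e+00,  2.55736119e-01,  1.06993212e-01, -4.54851716e-04,
       -1.42392458e+00, -2.84572012e-01]), 'joint_vel': array([ 0.0003591 ,  0.00101075, -0.00042845, -0.00082295, -0.00146624,
       -0.00023746]), 'joint_torque': array([ 3.88025255e-04, -3.86634314e+01,  2.37937886e+01,  5.36517397e+00,
       -6.20421531e-03, -1.23877032e-05]), 'ee_pos': array([ 0.14488789, -0.52997503,  0.19470017]), 'tool_rot': array([-1.32977676e-01,  9.91118566e-01,  9.46345340e-04, -1.74183602e-04]), 'wrist_force': array([ 0.21011312, -1.35921397, -0.19659288]), 'torque': array([-0.06056181, -0.10385542, -0.0197504 ]), 'gripper_width': 0.08525063425654142}
scene {'fx': 529.7386803676939, 'fy': 529.7386803676939, 'cx': 268.6157143257612, 'cy': 201.28878953654436, 'k1': -0.17157426652033395, 'rvec': array([ 0.76494667,  2.67363253, -1.01398795]), 'tvec': array([ 0.46872248, -0.17856046,  1.23726262])}
side {'fx': 438.0313399728617, 'fy': 438.0313399728617, 'cx': 279.03297800885275, 'cy': 213.01332432069478, 'k1': -0.026162777545141278, 'rvec': array([ 0.28042622, -2.63299211,  1.43805892]), 'tvec': array([0.5153174 , 0.08279871, 0.75436593])}
wrist {'fx': 344.5934216784488, 'fy': 344.5934216784488, 'cx': 282.9090752490857, 'cy': 209.3333631482626, 'k1': -0.0721339447463394, 'rvec': array([-1.79056135, -2.34507575, -0.33880015]), 'tvec': array([ 0.54836979, -0.03706453,  0.37834181])}
```

View pics/scene0.png

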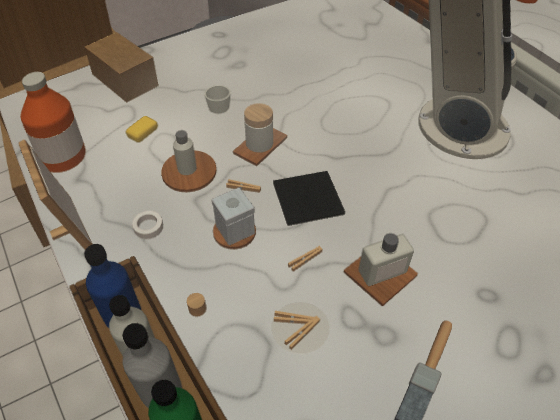

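View pics/side0.png

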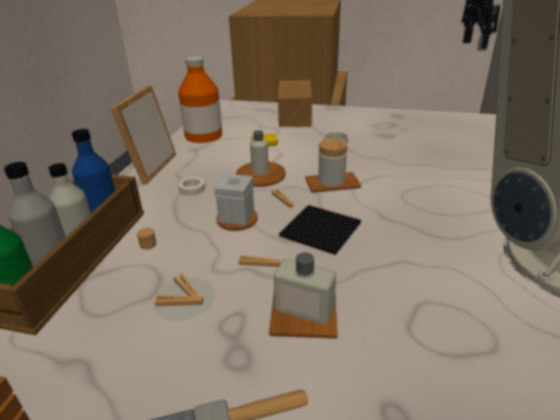

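View pics/wrist0.png

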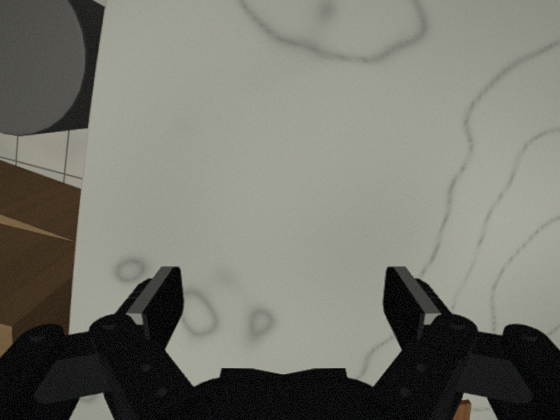

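```bash
cat >> h.py <<'E'
def RT(c):
    R,_=cv2.Rodrigues(c["rvec"]); return R,np.asarray(c["tvec"])
def slopes(c,uv):
    uv=np.asarray(uv,float).reshape(-1,2)
    xd=(uv[:,0]-c["cx"])/c["fx"]; yd=(uv[:,1]-c["cy"])/c["fy"]
    x,y=xd.copy(),yd.copy()
    for _ in range(20):
        s=1+c["k1"]*(x*x+y*y); x,y=xd/s,yd/s
    return np.c_[x,y,np.ones(len(x))]
def on_plane(c,uv,z):
    R,t=RT(c); r=slopes(c,uv)@R; o=-R.T@t
    return o+r*((z-o[2])/r[:,2])[:,None]
def cloud(c,d):
    h,w=d.shape; u,v=np.meshgrid(np.arange(w),np.arange(h))
    R,t=RT(c); s=slopes(c,np.c_[u.ravel(),v.ravel()])*d.reshape(-1,1)
    P=(s-t)@R; P[d.ravel()<=0]=np.nan
    return P.reshape(h,w,3)
def proj(c,P):
    R,t=RT(c); q=np.atleast_2d(P)@R.T+t; a=q[:,:2]/q[:,2:]; a=a*(1+c["k1"]*(a**2).sum(1))[:,None]
    return np.c_[a[:,0]*c["fx"]+c["cx"],a[:,1]*c["fy"]+c["cy"]]
E
python3 - <<'E'
from h import *
for n,pts in [("scene",dict(slim=(182,138),bigb=(175,177),jar=(259,112),obl=(245,152),tin=(233,200),smallb=(222,237),mat=(309,197),flat=(375,250),sqb=(360,277),counter=(280,240))),("side",dict(slim=(259,140),bigb=(275,176),jar=(333,146),tin=(235,182),mat=(320,230),flat=(290,275),sqb=(305,327),counter=(360,270)))]:
    c=get_calibration(n); p=cv2.imread(f"pics/{n}0.png"); d=np.load(f"pics/{n}0.npy"); C=cloud(c,d)
    hsv=cv2.cvtColor(p,cv2.COLOR_BGR2HSV)
    for k,(u,v) in pts.items():
        w=C[v-1:v+2,u-1:u+2].reshape(-1,3)
        print(n,k,np.nanmean(w,0).round(4),np.nanstd(w,0).round(4),hsv[v,u])
E
```

```text
scene slim [ 0.6279 -0.205   0.1072] [0.0017 0.0015 0.0027] [21 24 75]
scene bigb [ 0.6584 -0.2053  0.0107] [0.0017 0.0022 0.0007] [ 13 143 128]
scene jar [ 0.4507 -0.1983  0.1005] [0.0022 0.0039 0.0019] [ 17  97 166]
scene obl [ 0.4938 -0.1917  0.0106] [0.0018 0.0026 0.0015] [ 13 131 136]
scene tin [ 0.616  -0.0161  0.0919] [0.0019 0.0019 0.0013] [ 33  17 137]
scene smallb [ 0.6499 -0.0091  0.0119] [0.0009 0.0031 0.0042] [ 12 143 134]
scene mat [ 0.4498 -0.0063  0.0101] [0.0024 0.0027 0.0013] [15 42 36]
scene flat [0.4637 0.2077 0.0847] [0.0016 0.0018 0.0014] [ 25  33 172]
scene sqb [0.482  0.2039 0.011 ] [0.0016 0.0019 0.0015] [ 13 145 118]
scene counter [ 5.547e-01  4.840e-02 -1.000e-04] [0.0019 0.0019 0.0014] [ 22  21 179]
side slim [ 0.6199 -0.2036  0.0932] [0.0018 0.0011 0.002 ] [20 36 85]
side bigb [ 0.5829 -0.1948  0.0091] [0.0021 0.0039 0.0005] [ 14 191 123]
side jar [ 0.4497 -0.1867  0.0988] [0.0018 0.0039 0.0005] [ 15 144 161]
side tin [ 0.6149 -0.0086  0.0896] [0.0019 0.0036 0.0006] [ 23  25 123]
side mat [0.4473 0.0046 0.0091] [0.0016 0.0034 0.001 ] [ 23 135  17]
side flat [0.4586 0.2291 0.0842] [0.0013 0.0017 0.0009] [ 25  39 155]
side sqb [0.4324 0.2524 0.0105] [0.0012 0.0013 0.0009] [ 14 206 124]
side counter [3.645e-01 9.730e-02 1.000e-04] [0.0014 0.0027 0.0008] [ 16  41 149]
```

```bash
cat > meas.py <<'E'
from h import *
def meas(n,p,d,c):
    C=cloud(c,d); hsv=cv2.cvtColor(p,cv2.COLOR_BGR2HSV)
    z=C[...,2]
    H,S,V=cv2.split(hsv)
    out=p.copy(); res=[]
    brown=((H>6)&(H<20)&(S>95)&(V>60)&(z>0.004)&(z<0.018))
    black=((V<60)&(z>0.004)&(z<0.018))
    reg=(C[...,0]>.3)&(C[...,0]<.72)&(abs(C[...,1])<.4)
    for nm,m in (("brown",brown),("black",black)):
        m=cv2.morphologyEx((m&reg).astype(np.uint8),cv2.MORPH_OPEN,np.ones((3,3)))
        k,l,st,_=cv2.connectedComponentsWithStats(m)
        for i in range(1,k):
            if st[i,4]<150: continue
            v,u=np.nonzero(l==i)
            P=on_plane(c,np.c_[u,v],0.010)[:,:2]
            res.append((nm,P,np.c_[u,v])); out[l==i]=(255,0,255)
    return C,res,out
def rect(P):
    (x,y),(w,h),a=cv2.minAreaRect((P*1000).astype(np.float32)); return np.round([x,y,w,h,a],1)
def circ(P):
    # robust circle fit on hull points
    hl=cv2.convexHull((P*1000).astype(np.float32))[:,0]
    A=np.c_[2*hl,np.ones(len(hl))]; b=(hl**2).sum(1); s=np.linalg.lstsq(A,b,rcond=None)[0]
    r=np.sqrt(s[2]+s[0]**2+s[1]**2)
    return np.round([s[0],s[1],2*r],1), np.round(np.std(np.linalg.norm(hl-s[:2],axis=1)-r),2)
E
python3 - <<'E'
from meas import *
for n in ("scene","side"):
    c=get_calibration(n); p=cv2.imread(f"pics/{n}0.png"); d=np.load(f"pics/{n}0.npy")
    C,res,out=meas(n,p,d,c); cv2.imwrite(f"pics/{n}_m.png",out)
    for nm,P,uv in res: print(n,nm,uv.mean(0).round(),len(uv),"rect",rect(P),"circ",*circ(P))
    # containers
    z=C[...,2]; reg=(C[...,0]>.3)&(C[...,0]<.72)&(abs(C[...,1])<.4)&(z>.03)&(z<.13)
    k,l,st,_=cv2.connectedComponentsWithStats(reg.astype(np.uint8))
    for i in range(1,k):
        if st[i,4]<200: continue
        P=C[l==i]; print(n,"obj",st[i],np.nanmedian(P,0).round(3),np.nanpercentile(P[:,2],98).round(4))
E
```

```text
scene brown [250. 154.] 359 rect [ 482.4 -185.5   50.7   70.2   22.7] circ [ 478.7 -185.2   74.2] 3.95
scene brown [189. 173.] 1300 rect [ 625.3 -205.9  115.8  117.5   75.1] circ [ 625.  -209.9  119.4] 0.98
scene brown [230. 240.] 282 rect [638.4   2.5  39.8  81.6  41. ] circ [623.2 -10.5  79.5] 0.99
scene brown [381. 283.] 1057 rect [443.5 215.6  99.4  97.9   8.9] circ [445.8 218.7 118.4] 5.41
scene black [308. 197.] 2579 rect [450.8  -8.7 123.1 119.4  71.8] circ [453.   -7.9 152.4] 6.8
scene obj [205  85  25  21 239] [ 0.464 -0.367  0.04 ] 0.0468
scene obj [ 244  103   29   44 1111] [ 0.462 -0.182  0.087] 0.1033
scene obj [173 130  22  40 653] [ 0.63  -0.204  0.078] 0.1119
scene obj [ 211  188   44   52 1555] [0.626 0.005 0.088] 0.0927
scene obj [ 359  233   55   49 1825] [0.452 0.227 0.082] 0.1117
side brown [264. 174.] 603 rect [ 614.9 -211.1  102.9  121.8   55.6] circ [ 619.2 -203.5  119.2] 2.18
side brown [332. 183.] 484 rect [ 447.8 -191.5  114.1   74.5   21.9] circ [ 450.6 -196.3  121. ] 4.9
side brown [240. 223.] 244 rect [603.5   8.8  80.3  44.7  40.6] circ [615.   -3.5  78.1] 1.03
side brown [258. 260.] 248 rect [537.3 117.1  71.1  19.    3.2] circ [536.8 121.9  59.4] 7.27
side brown [301. 325.] 1321 rect [437.3 241.1  96.2  57.1   8.9] circ [438.6 234.5 101.3] 5.63
side brown [283. 407.] 344 rect [436.  382.2  61.1  10.8  29.4] circ [444.1 369.7  60.3] 4.89
side black [320. 229.] 2181 rect [448.   -2.8 121.  117.8  71.8] circ [443.6   0.  144.6] 7.32
side obj [250 130  19  38 551] [ 0.62 -0.2   0.07] 0.1088
side obj [ 319  132   29   47 1120] [ 0.45  -0.177  0.071] 0.0998
side obj [ 215  174   39   44 1416] [0.612 0.016 0.074] 0.0901
side obj [ 274  253   62   64 2904] [0.437 0.233 0.076] 0.1107
```

```bash
cat >> h.py <<'E'
from scipy.spatial.transform import Rotation as Rn
def jaw_yaw(R): # world angle of tool y (deg)
    return np.degrees(np.arctan2(R[1,1],R[0,1]))
def go(x,y,z,jaw=None):
    """remaining tool-frame shift and turn to TCP target; jaw=deg world direction of tool y (mod 180)"""
    s=bot.state(); R=Rn.from_quat(s["tool_rot"]).as_matrix()
    zt=np.array([0,0,-1.]); cy=jaw_yaw(R)
    if jaw is None: t=cy
    else: t=cy+((jaw-cy+90)%180-90)
    yt=np.array([np.cos(np.radians(t)),np.sin(np.radians(t)),0]); Rt=np.c_[np.cross(yt,zt),yt,zt]
    d=R.T@(np.array([x,y,z])-s["ee_pos"]); rv=Rn.from_matrix(R.T@Rt).as_rotvec()
    print("t",round(s["time_s"],2),"tcp",(s["ee_pos"]*1000).round(1),"jaw",cy.round(2),"q6",s["q"][5].round(2),"F",s["wrist_force"].round(1),"w",round(s["gripper_width"]*1000,1))
    print("shift mm",(d*1000).round(1),"turn",rv.round(4),"rows>=",np.ceil(max(np.linalg.norm(d)/.0417,np.linalg.norm(rv)/.125)))
    return d,rv
E
python3 - <<'E'
from h import *
c=get_calibration("wrist"); R,t=RT(c); s=bot.state()
T=Rn.from_quat(s["tool_rot"]).as_matrix()
print("cam",-R.T@t, "axis",R[2],"in tool",T.T@(-R.T@t-s["ee_pos"]), T.T@R.T)
print(T)
go(.45,-.02,.38,None)
E
```

```text
cam [ 0.07618758 -0.54833094  0.37267687] axis [ 0.27151508  0.07557764 -0.95946213] in tool [ 0.07112875  0.00080348 -0.17774738] [[ 1.82665521e-05 -9.59434349e-01 -2.81932136e-01]
 [ 9.99999995e-01  4.46882176e-05 -8.72864630e-05]
 [ 9.63446754e-05 -2.81932133e-01  9.59434345e-01]]
[[-9.64618576e-01 -2.63648947e-01 -4.84569267e-04]
 [-2.63649372e-01  9.64617585e-01  1.38686945e-03]
 [ 1.01777367e-04  1.46555641e-03 -9.99998921e-01]]
t 0.15 tcp [ 144.9 -530.1  194.9] jaw 105.29 q6 -0.28 F [ 0.8  0.2 -0.3] w 85.3
shift mm [-428.8  411.9 -184.5] turn [ 0.0015 -0.0001  0.    ] rows>= 15.0
```

```bash
python3 -c "
from h import *
go(.33,-.0,.36,90)"
```

```text
t 0.15 tcp [ 144.9 -530.1  194.9] jaw 105.29 q6 -0.28 F [ 0.8  0.2 -0.3] w 85.3
shift mm [-318.3  462.8 -164.4] turn [ 0.0014 -0.0003  0.2668] rows>= 15.0
```

>>> step_arm(plan=[[-1,-0.021,0.031,-0.011,0,0,0],[-1,-0.021,0.031,-0.011,0,0,0],[-1,-0.021,0.031,-0.011,0,0,0],[-1,-0.021,0.031,-0.011,0,0,0],[-1,-0.021,0.031,-0.011,0,0,0],[-1,-0.021,0.031,-0.011,0,0,0],[-1,-0.021,0.031,-0.011,0,0,0],[-1,-0.021,0.031,-0.011,0,0,0],[-1,-0.021,0.031,-0.011,0,0,0],[-1,-0.021,0.031,-0.011,0,0,0],[-1,-0.021,0.031,-0.011,0,0,0],[-1,-0.021,0.031,-0.011,0,0,0]])

```text
time_s: 1.15
ee_pos: [0.2899, -0.0913, 0.3269]
tool_rot: [-0.126, 0.992, 0.009, -0.003]
wrist_force: [1.5, -0.8, -0.3]
gripper_width: 0.0857
```

```bash
python3 -c "
from h import *
go(.33,-.0,.36,90)"
```

```text
t 1.15 tcp [289.9 -91.3 326.9] jaw 104.47 q6 -1.52 F [ 1.5 -0.8 -0.3] w 85.7
shift mm [-61.5  79.  -31.8] turn [ 0.0185 -0.0062  0.2526] rows>= 3.0
```

>>> step_arm(plan=[[-1,-0.02,0.026,-0.01,0.005,-0.002,0.06],[-1,-0.02,0.026,-0.01,0.005,-0.002,0.06],[-1,-0.02,0.024,-0.01,0.005,-0.002,0.06],[-1,0,0,0,0.0,0,0.06],[-1,0,0,0,0,0,0]])

```text
time_s: 1.57
ee_pos: [0.3355, 0.0055, 0.3611]
tool_rot: [-0.007, 1.0, 0.003, 0.002]
wrist_force: [0.7, -0.1, -0.5]
gripper_width: 0.0854
```

Run:
```python
from h import *
go(.33,-.0,.36,90)
c=get_calibration("wrist"); p,d=read_camera("wrist"); cv2.imwrite("pics/wrist1.png",p); np.save("pics/wrist1.npy",d)
np.save("pics/wrist1_c.npy",c,allow_pickle=True)
from meas import *
C,res,out=meas("w",p,d,c); cv2.imwrite("pics/wrist1_m.png",out)
for nm,P,uv in res: print(nm,uv.mean(0).round(),len(uv),"rect",rect(P),"circ",*circ(P))
```

```text
t 1.57 tcp [335.5   5.5 361.1] jaw 90.75 q6 -2.05 F [ 0.7 -0.1 -0.5] w 85.4
shift mm [ 5.6 -5.4  1.1] turn [0.0066 0.0046 0.013 ] rows>= 1.0
brown [156. 216.] 1412 rect [ 447.6 -198.3  114.3   68.1   21.6] circ [ 447.3 -196.7  120.1] 4.6
brown [395. 215.] 1400 rect [440.2 213.8  97.1  96.8   8.7] circ [438.5 212.2 118.8] 5.02
brown [501. 228.] 251 rect [454.  380.7  94.5  15.8  24.1] circ [442.8 399.4  93.4] 6.33
brown [261. 304.] 316 rect [598.7 -28.   35.3  78.6  36.9] circ [615.5 -14.7  78.7] 0.9
brown [182. 323.] 398 rect [ 637.8 -167.5   24.4   93.    67.9] circ [ 622.  -204.2  106.2] 2.01
black [271. 223.] 4926 rect [447.1  -9.8 117.4 118.3  71.8] circ [447.2  -8.2 151. ] 5.84
```

View pics/wrist1_m.png

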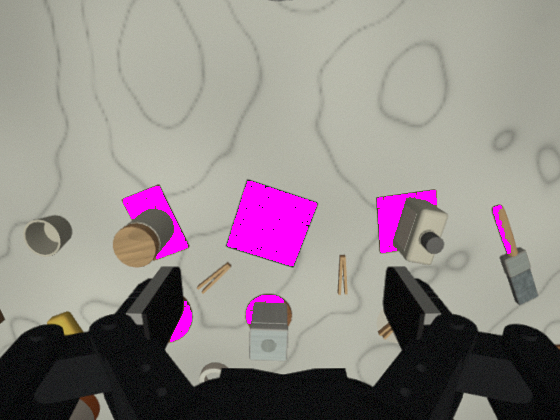

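>>> step_arm(plan=[[-1,-0.03,0,0,0.006,0.004,0.013],[-1,-0.036,-0.01,0,0,0,0],[-1,-0.036,-0.01,0,0,0,0],[-1,-0.036,-0.01,0,0,0,0],[-1,-0.03,-0.01,0,0,0,0],[-1,-0.01,-0.01,0,0,0,0],[-1,0,0,0,0,0,0],[-1,0,0,0,0,0,0]])

```text
time_s: 2.28
ee_pos: [0.5181, -0.0538, 0.3585]
tool_rot: [-0.006, 1.0, 0.002, -0.001]
wrist_force: [-0.4, -0.3, 0.1]
gripper_width: 0.0854
```

Run:
```python
from h import *
go(.52,-.05,.36,90)
c=get_calibration("wrist"); p,d=read_camera("wrist"); cv2.imwrite("pics/wrist2.png",p); np.save("pics/wrist2.npy",d)
np.save("pics/wrist2_c.npy",c,allow_pickle=True)
from meas import *
C,res,out=meas("w",p,d,c); cv2.imwrite("pics/wrist2_m.png",out)
for nm,P,uv in res: print(nm,uv.mean(0).round(),len(uv),"rect",rect(P),"circ",*circ(P))
```

```text
t 2.28 tcp [518.1 -53.8 358.5] jaw 90.7 q6 -1.75 F [-0.4 -0.3  0.1] w 85.4
shift mm [-1.9  3.8 -1.4] turn [ 0.0036 -0.0023  0.0122] rows>= 1.0
brown [178.  81.] 862 rect [ 420.9 -209.7   53.9   66.8   21.4] circ [ 422.7 -209.7   77.7] 2.57
brown [440. 109.] 1562 rect [445.8 189.3  96.2  49.5   8.7] circ [445.6 194.9  99.2] 4.78
brown [554. 110.] 178 rect [435.6 369.5  47.2  11.2  28.1] circ [435.8 368.8  38.1] 5.49
brown [198. 135.] 854 rect [ 475.1 -188.4   57.7   66.6   21.1] circ [ 475.3 -187.1   78.4] 3.03
brown [187. 216.] 2845 rect [ 619.6 -208.4  115.8  111.9   46.6] circ [ 621.6 -210.6  117.4] 0.32
brown [307. 200.] 203 rect [584.8 -11.9  13.1  46.1   0.7] circ [591.5 -13.7  37.8] 6.28
brown [286. 219.] 219 rect [617.6 -47.3  13.4  55.9  87.5] circ [618.8 -22.4  67.5] 1.22
black [311. 110.] 6412 rect [449.1 -10.2 117.5 117.6  71.8] circ [449.1  -9.8 150.4] 7.22
```

View pics/wrist2_m.png

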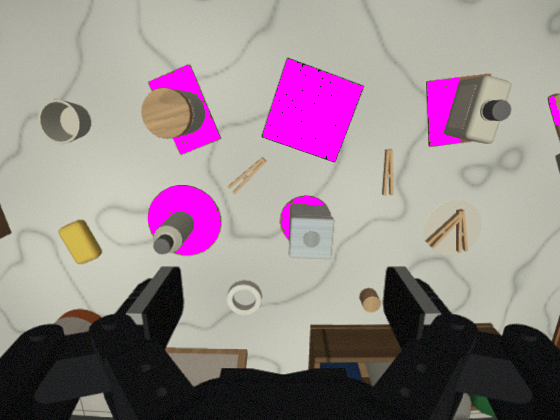

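```bash
cat > tops.py <<'E'
from meas import *
from scipy.optimize import least_squares
def fitc(P,r): # fixed-radius fit to hull vertices
    hl=cv2.convexHull((P*1000).astype(np.float32))[:,0]
    f=least_squares(lambda s:np.linalg.norm(hl-s[:2],axis=1)-r,hl.mean(0),loss="soft_l1"); return f.x.round(1),np.abs(f.fun).mean().round(2)
def near(p,d,c,x,y,rad,zlo,zhi,zp):
    C=cloud(c,d); m=(np.hypot(C[...,0]-x,C[...,1]-y)<rad)&(C[...,2]>zlo)&(C[...,2]<zhi)
    m=cv2.morphologyEx(m.astype(np.uint8),cv2.MORPH_OPEN,np.ones((2,2)))
    k,l,st,_=cv2.connectedComponentsWithStats(m)
    m=l==1+np.argmax(st[1:,4])
    v,u=np.nonzero(m); return on_plane(c,np.c_[u,v],zp)[:,:2],m,C
E
python3 - <<'E'
from tops import *
def load(n):
    c=get_calibration(n) if n in("scene","side") else np.load(f"pics/{n}_c.npy",allow_pickle=True).item()
    f=n if n.startswith("wrist") else n+"0"
    return cv2.imread(f"pics/{f}.png"),np.load(f"pics/{f}.npy"),c
for n in ("wrist2","wrist1","scene","side"):
    p,d,c=load(n); _,res,_=meas(n,p,d,c); B=np.vstack([P for nm,P,_ in res if nm=="brown"])
    for nm,x,y,r in (("big",.62,-.208,60),("small",.618,-.01,42),("obl",.447,-.198,75),("sq",.442,.214,75)):
        Q=B[np.hypot(B[:,0]-x,B[:,1]-y)<(r+8)/1000]
        if len(Q)<50: continue
        print(n,nm,len(Q),*( fitc(Q,r-.6) if r<70 else [rect(Q)]))
    for nm,x,y,rad,zt,dia in (("jar",.45,-.19,.05,.1,62),("slim",.625,-.205,.03,.11,24),("tin",.62,-.01,.055,.09,0),("flatcap",.447,.222,.03,.11,26),("flat",.447,.222,.06,.084,0)):
        lo,hi=(zt-.007,zt+.008)
        P,m,C=near(p,d,c,x,y,rad,lo,hi,zt)
        if len(P)<20: continue
        print(n,nm,len(P),"z",np.nanmedian(C[m][:,2]).round(4),*( fitc(P,dia/2-.5) if dia else [rect(P)]), "mean",(P.mean(0)*1000).round(1))
E
```

```text
wrist2 big 2845 [ 621.6 -211.2] 0.5
wrist2 small 422 [619.5 -13.9] 0.68
wrist2 obl 1716 [ 448.9 -198.6  114.1   66.8   21.5]
wrist2 sq 1562 [445.8 189.3  96.2  49.5   8.7]
wrist2 jar 1989 z 0.0994 [ 453.5 -196.4] 0.38 mean [ 453.1 -196.4]
wrist2 slim 227 z 0.1088 [ 625.1 -212.3] 0.35 mean [ 625.1 -212.3]
wrist2 tin 1750 z 0.0893 [619.7 -10.9  59.8  60.7  88.5] mean [619.1 -10.9]
wrist2 flatcap 367 z 0.1092 [441.8 216.1] 0.97 mean [441.8 216.5]
wrist2 flat 1600 z 0.083 [442.2 215.4  43.4  83.9  79. ] mean [441.7 213.5]
wrist1 big 398 [ 619.9 -210.9] 1.04
wrist1 small 316 [617.7 -13.3] 0.73
wrist1 obl 1412 [ 447.6 -198.3  114.3   68.1   21.6]
wrist1 sq 1400 [440.2 213.8  97.1  96.8   8.7]
wrist1 jar 1428 z 0.0991 [ 451.9 -195.6] 0.59 mean [ 451.7 -195.6]Traceback (most recent call last):
  File "<stdin>", line 14, in <module>
  File "tops.py", line 10, in near
    m=l==1+np.argmax(st[1:,4])
           ~~~~~~~~~^^^^^^^^^^
    return _wrapfunc(a, 'argmax', axis=axis, out=out, **kwds)
    return bound(*args, **kwds)
ValueError: attempt to get argmax of an empty sequence
```

Run:
```python
from h import *
go(.625,-.2123,.14,90)
```

```text
t 2.33 tcp [517.8 -53.7 358.6] jaw 90.71 q6 -1.75 F [0.3 1.7 0.1] w 85.4
shift mm [-105.8 -160.7  217.8] turn [ 0.0035 -0.0024  0.0124] rows>= 7.0
```

>>> step_arm(plan=[[-1,-0.0132,-0.02,0.0272,0.0035,-0.0024,0.012],[-1,-0.0132,-0.02,0.0272,0,0,0],[-1,-0.0132,-0.02,0.0272,0,0,0],[-1,-0.0132,-0.02,0.0272,0,0,0],[-1,-0.0132,-0.02,0.0272,0,0,0],[-1,-0.0132,-0.02,0.0272,0,0,0],[-1,-0.0132,-0.02,0.0272,0,0,0],[-1,-0.0132,-0.02,0.0272,0,0,0],[-1,0,0,0,0,0,0],[-1,0,0,0,0,0,0]])

```text
time_s: 3.17
ee_pos: [0.624, -0.2174, 0.1445]
tool_rot: [-0.006, 1.0, 0.001, 0.01]
wrist_force: [-0.1, 0.1, 1.9]
gripper_width: 0.0858
```

Run:
```python
from h import *
go(.625,-.2123,.046,90)
```

```text
t 3.17 tcp [ 624.  -217.4  144.5] jaw 90.7 q6 -1.46 F [-0.1  0.1  1.9] w 85.8
shift mm [ 0.9  4.8 98.5] turn [0.0029 0.02   0.0121] rows>= 3.0
```

>>> step_arm(plan=[[-1,0.001,0.005,0,0.003,0.02,0.012],[-1,0,0,0.02,0,0,0],[-1,0,0,0.02,0,0,0],[-1,0,0,0.02,0,0,0],[-1,0,0,0.02,0,0,0],[-1,0,0,0.015,0,0,0],[-1,0,0,0,0,0,0]])

```text
time_s: 3.75
ee_pos: [0.6263, -0.2058, 0.0624]
tool_rot: [-0.002, 1.0, -0.002, 0.008]
wrist_force: [-0.1, 1.3, -0.7]
gripper_width: 0.085
```

Run:
```python
from h import *
go(.625,-.2123,.046,90)
```

```text
t 3.75 tcp [ 626.3 -205.8   62.4] jaw 90.27 q6 -1.49 F [-0.1  1.3 -0.7] w 85.0
shift mm [ 1.6 -6.4 16.4] turn [-0.0049  0.0166  0.0047] rows>= 1.0
```

>>> step_arm(plan=[[-1,0.001,-0.005,0.005,-0.004,0.014,0.004],[-1,0,-0.001,0.005,0,0,0],[-1,0,0,0.004,0,0,0],[-1,0,0,0,0,0,0]])

```text
time_s: 4.08
ee_pos: [0.6285, -0.2105, 0.0551]
tool_rot: [-0.002, 1.0, -0.002, 0.005]
wrist_force: [-0.4, -0.4, 0.4]
gripper_width: 0.0855
```

Run:
```python
from h import *
go(.625,-.2123,.046,90)
```

```text
t 4.08 tcp [ 628.5 -210.5   55.1] jaw 90.21 q6 -1.48 F [-0.4 -0.4  0.4] w 85.5
shift mm [ 3.6 -1.7  9. ] turn [-0.0032  0.0099  0.0037] rows>= 1.0
```

>>> step_arm(plan=[[-1,0.003,-0.001,0.006,-0.003,0.01,0.004],[-1,0.001,-0.001,0.005,0,0.002,0],[-1,0,0,0.002,0,0,0]])

```text
time_s: 4.33
ee_pos: [0.6257, -0.2131, 0.0435]
tool_rot: [0.0, 1.0, -0.0, 0.0]
wrist_force: [1.0, -0.3, 0.5]
gripper_width: 0.0856
```

Run:
```python
from h import *
go(.625,-.2123,.046,90)
```

```text
t 4.33 tcp [ 625.7 -213.1   43.5] jaw 89.96 q6 -1.48 F [ 1.  -0.3  0.5] w 85.6
shift mm [ 0.7  0.8 -2.5] turn [-0.0008  0.0009 -0.0007] rows>= 1.0
```

>>> step_arm(plan=[[1,0,0,0,0,0,0],[1,0,0,0,0,0,0],[1,0,0,0,0,0,0],[1,0,0,0,0,0,0],[1,0,0,0,0,0,0],[1,0,0,0,0,0,0],[1,0,0,0,0,0,0],[1,0,0,0,0,0,0]])

```text
time_s: 5.0
ee_pos: [0.6252, -0.2138, 0.0433]
tool_rot: [0.001, 1.0, -0.001, 0.0]
wrist_force: [0.4, -1.1, 0.8]
gripper_width: 0.0377
```

Run:
```python
from h import *
go(.448,-.010,.2,90)
```

```text
t 5.0 tcp [ 625.2 -213.8   43.3] jaw 89.93 q6 -1.48 F [ 0.4 -1.1  0.8] w 37.7
shift mm [ 177.5  203.4 -157. ] turn [-0.0014  0.0001 -0.0013] rows>= 8.0
```

>>> step_arm(plan=[[1,0,0,0,0,0,0],[1,0,0,0,0,0,0]])

```text
time_s: 5.17
ee_pos: [0.6253, -0.2138, 0.0434]
tool_rot: [0.001, 1.0, -0.001, 0.0]
wrist_force: [-0.4, -0.4, 0.1]
gripper_width: 0.0374
```

Run:
```python
from h import *
print(get_calibration("wrist")["tvec"])
for n in("scene","wrist"):
    p,d=read_camera(n); cv2.imwrite(f"pics/{n}g1.png",p)
go(.448,-.010,.2,90)
```

```text
[ 0.21223111 -0.59387546  0.05545143]
t 5.27 tcp [ 625.3 -213.8   43.4] jaw 89.93 q6 -1.48 F [-0.8 -0.3  0.7] w 37.5
shift mm [ 177.5  203.4 -157. ] turn [-0.0015  0.0002 -0.0012] rows>= 8.0
```

View pics/wristg1.png

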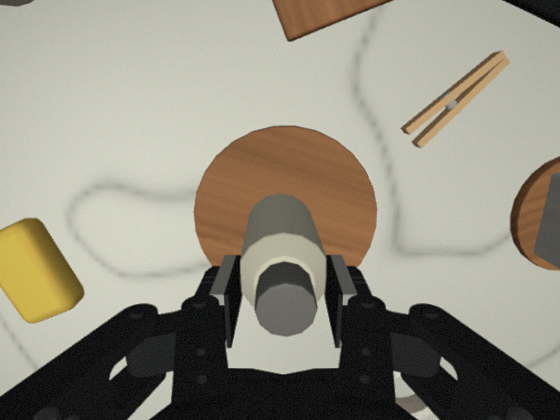

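View pics/sceneg1.png

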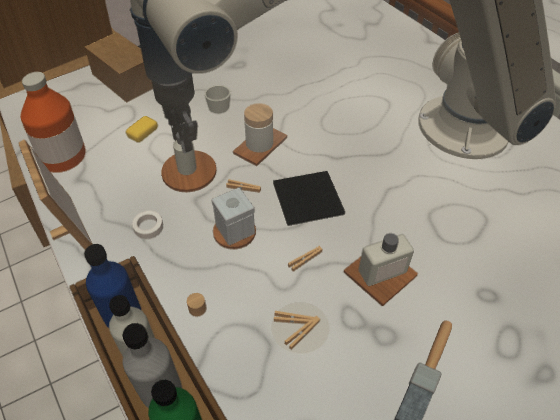

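>>> step_arm(plan=[[1,0,0,-0.01,0,0,0],[1,0,0,-0.03,0,0,0],[1,0,0,-0.035,0,0,0],[1,0.01,0.012,-0.035,0,0,0],[1,0.02,0.022,-0.02,0,0,0],[1,0.024,0.028,-0.01,0,0,0],[1,0.024,0.028,0,0,0,0],[1,0.024,0.028,0,0,0,0],[1,0.024,0.028,0,0,0,0],[1,0.024,0.028,0,0,0,0],[1,0.015,0.017,0,0,0,0],[1,0,0,0,0,0,0]])

```text
time_s: 6.27
ee_pos: [0.4509, -0.0148, 0.192]
tool_rot: [0.003, 1.0, 0.003, -0.003]
wrist_force: [-0.2, -0.6, -2.4]
gripper_width: 0.0379
```

Run:
```python
from h import *
go(.448,-.010,.044,90)
```

```text
t 6.27 tcp [450.9 -14.8 192. ] jaw 89.62 q6 -1.88 F [-0.2 -0.6 -2.4] w 37.9
shift mm [  2.1   3.8 148. ] turn [ 0.0066 -0.0057 -0.0066] rows>= 4.0
```

>>> step_arm(plan=[[1,0.002,0.004,0.015,0.006,-0.006,-0.006],[1,0,0,0.03,0,0,0],[1,0,0,0.03,0,0,0],[1,0,0,0.03,0,0,0],[1,0,0,0.018,0,0,0],[1,0,0,0.008,0,0,0],[1,0,0,0.0,0,0,0]])

```text
time_s: 6.85
ee_pos: [0.4508, -0.0084, 0.0628]
tool_rot: [-0.002, 1.0, 0.002, 0.006]
wrist_force: [-0.1, 0.2, -1.1]
gripper_width: 0.0376
```

Run:
```python
from h import *
go(.448,-.010,.044,90)
```

```text
t 6.85 tcp [450.8  -8.4  62.8] jaw 90.25 q6 -1.9 F [-0.1  0.2 -1.1] w 37.6
shift mm [ 3.1 -1.6 18.8] turn [0.0041 0.0119 0.0043] rows>= 1.0
```

>>> step_arm(plan=[[1,0.003,-0.001,0.008,0.004,0.012,0.004],[1,0,0,0.006,0,0,0],[1,0,0,0.004,0,0,0],[1,0,0,0.003,0,0,0]])

```text
time_s: 7.18
ee_pos: [0.4511, -0.0092, 0.044]
tool_rot: [-0.0, 1.0, 0.0, 0.003]
wrist_force: [-0.3, 0.0, -1.2]
gripper_width: 0.0375
```

Run:
```python
from h import *
go(.448,-.010,.0433,90)
```

```text
t 7.18 tcp [451.1  -9.2  44. ] jaw 90.0 q6 -1.9 F [-0.3  0.  -1.2] w 37.5
shift mm [ 3.1 -0.8  0.7] turn [0.0006 0.0051 0.    ] rows>= 1.0
```

Mat placement isn't critical; touch down, open, retreat.

>>> step_arm(plan=[[1,0,0,0.0015,0,0.005,0],[1,0,0,0.001,0,0,0]])

```text
time_s: 7.35
ee_pos: [0.4531, -0.0094, 0.0432]
tool_rot: [-0.001, 1.0, 0.0, 0.002]
wrist_force: [-2.6, -0.8, 7.6]
gripper_width: 0.0376
```

>>> step_arm(plan=[[-1,0,0,0,0,0,0],[-1,0,0,0,0,0,0],[-1,0,0,0,0,0,0],[-1,0,0,0,0,0,0],[-1,0,0,0,0,0,0],[-1,0,0,0,0,0,0]])

```text
time_s: 7.85
ee_pos: [0.4551, -0.0089, 0.0449]
tool_rot: [-0.001, 1.0, 0.001, 0.004]
wrist_force: [-0.1, 0.2, -0.2]
gripper_width: 0.0853
```

Run:
```python
from h import *
go(.4525,-.196,.17,90)
```

```text
t 7.85 tcp [455.1  -8.9  44.9] jaw 90.08 q6 -1.9 F [-0.1  0.2 -0.2] w 85.3
shift mm [   1.8 -187.  -125.3] turn [0.0012 0.0078 0.0014] rows>= 6.0
```

>>> step_arm(plan=[[-1,0,0,-0.015,0,0.008,0],[-1,0,0,-0.03,0,0,0],[-1,0,0,-0.03,0,0,0],[-1,0,0,-0.03,0,0,0],[-1,0,-0.015,-0.015,0,0,0],[-1,0,-0.03,0,0,0,0],[-1,0,-0.035,0,0,0,0],[-1,0,-0.035,0,0,0,0],[-1,0,-0.035,0,0,0,0],[-1,0,-0.03,0,0,0,0],[-1,0,-0.01,0,0,0,0],[-1,0,0,0,0,0,0]])

```text
time_s: 8.85
ee_pos: [0.4548, -0.2072, 0.1714]
tool_rot: [-0.003, 1.0, -0.0, 0.0]
wrist_force: [-0.1, 0.2, -0.4]
gripper_width: 0.0854
```

Run:
```python
from h import *
go(.4525,-.196,.13,90)
p,d=read_camera("scene"); cv2.imwrite("pics/scene2.png",p)
```

```text
t 8.85 tcp [ 454.8 -207.2  171.4] jaw 90.37 q6 -1.45 F [-0.1  0.2 -0.4] w 85.4
shift mm [ 2.2 11.3 41.4] turn [-0.0009  0.0001  0.0065] rows>= 2.0
```

View pics/scene2.png

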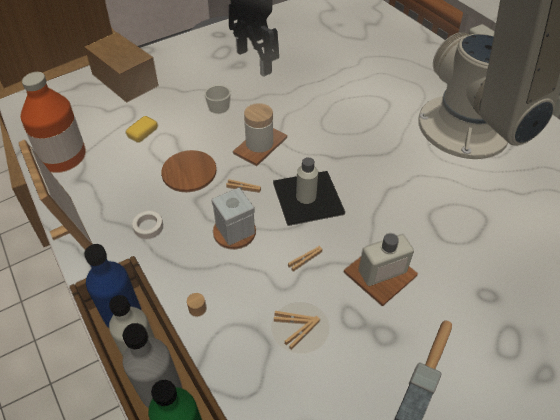

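>>> step_arm(plan=[[-1,0.002,0.008,0.015,-0.001,0,0.006],[-1,0,0.004,0.02,0,0,0],[-1,0,0.001,0.01,0,0,0],[-1,0,0,0.002,0,0,0]])

```text
time_s: 9.23
ee_pos: [0.4536, -0.1909, 0.1238]
tool_rot: [-0.0, 1.0, 0.0, 0.002]
wrist_force: [1.0, 0.4, 0.1]
gripper_width: 0.0852
```

Run:
```python
from h import *
go(.4525,-.196,.045,90)
```

```text
t 9.23 tcp [ 453.6 -190.9  123.8] jaw 90.04 q6 -1.49 F [1.  0.4 0.1] w 85.2
shift mm [ 1.4 -5.1 78.8] turn [0.0006 0.0033 0.0007] rows>= 2.0
```

>>> step_arm(plan=[[-1,0.001,-0.004,0,0,0.003,0],[-1,0,-0.001,0.01,0,0,0],[-1,0,0,0.015,0,0,0],[-1,0,0,0.015,0,0,0],[-1,0,0,0.015,0,0,0],[-1,0,0,0.01,0,0,0],[-1,0,0,0.005,0,0,0],[-1,0,0,0.001,0,0,0]])

```text
time_s: 9.9
ee_pos: [0.456, -0.1948, 0.0518]
tool_rot: [-0.003, 1.0, -0.0, 0.004]
wrist_force: [-0.4, 0.2, 0.4]
gripper_width: 0.0855
```

Run:
```python
from h import *
go(.4525,-.196,.045,90)
```

```text
t 9.9 tcp [ 456.  -194.8   51.8] jaw 90.29 q6 -1.48 F [-0.4  0.2  0.4] w 85.5
shift mm [ 3.6 -1.2  6.8] turn [-0.0008  0.0073  0.0051] rows>= 1.0
```

>>> step_arm(plan=[[-1,0.003,-0.001,0.004,0,0.007,0.005],[-1,0.001,0,0.003,0,0,0],[-1,0,0,0,0,0,0]])

```text
time_s: 10.15
ee_pos: [0.4527, -0.1961, 0.0452]
tool_rot: [0.0, 1.0, -0.001, 0.001]
wrist_force: [-0.6, 0.6, 0.0]
gripper_width: 0.0854
```

Run:
```python
from h import *
go(.4525,-.196,.045,90)
```

```text
t 10.15 tcp [ 452.7 -196.1   45.2] jaw 90.0 q6 -1.48 F [-0.6  0.6  0. ] w 85.4
shift mm [0.2 0.1 0.2] turn [-0.0014  0.0015 -0.    ] rows>= 1.0
```

>>> step_arm(plan=[[1,0,0,0,0,0,0],[1,0,0,0,0,0,0],[1,0,0,0,0,0,0],[1,0,0,0,0,0,0],[1,0,0,0,0,0,0],[1,0,0,0,0,0,0]])

```text
time_s: 10.65
ee_pos: [0.4538, -0.1968, 0.0471]
tool_rot: [-0.0, 1.0, -0.001, 0.002]
wrist_force: [0.4, -0.8, 0.2]
gripper_width: 0.0598
```

Run:
```python
from tops import *
go(.6215,-.211,.18,90)
c=get_calibration("wrist"); p,d=read_camera("wrist"); cv2.imwrite("pics/w3.png",p)
c=get_calibration("scene"); p,d=read_camera("scene")
C,res,out=meas("scene",p,d,c)
for nm,P,uv in res: print(nm,uv.mean(0).round(),len(uv),rect(P),*fitc(P,59.5))
```

```text
t 10.65 tcp [ 453.8 -196.8   47.1] jaw 90.0 q6 -1.48 F [ 0.4 -0.8  0.2] w 59.8
shift mm [-168.3  -14.6 -132.1] turn [-0.0025  0.0047  0.0001] rows>= 6.0
brown [250. 154.] 364 [ 480.6 -186.2   54.6   70.3   22.8] [ 453.9 -200.8] 10.58
brown [188. 170.] 1732 [ 624.3 -210.9  122.9  115.8   62.3] [ 625.1 -210.1] 0.99
brown [231. 240.] 291 [637.6   2.4  40.8  81.6  42.7] [600.3 -27.4] 6.87
brown [381. 283.] 1055 [443.5 215.6  99.7  97.7   8.6] [446.8 219.3] 5.11
black [308. 200.] 2004 [450.9  -8.5 123.3 119.4  71.7] [455.4 -10.8] 14.7
```

View pics/w3.png

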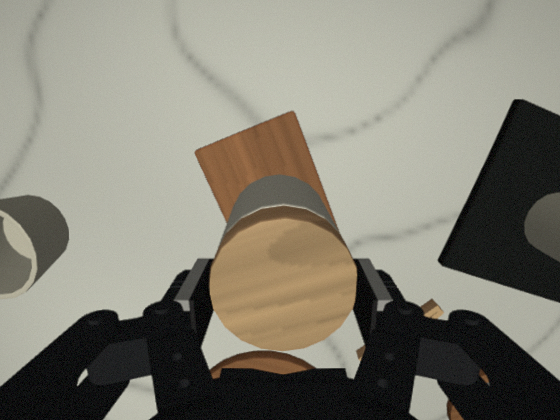

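>>> step_arm(plan=[[1,0,0,-0.01,-0.002,0.005,0],[1,0,0,-0.03,0,0,0],[1,-0.01,0,-0.03,0,0,0],[1,-0.02,-0.002,-0.01,0,0,0],[1,-0.025,-0.002,0,0,0,0],[1,-0.025,-0.002,0,0,0,0],[1,-0.025,-0.002,0,0,0,0],[1,-0.025,-0.003,0,0,0,0],[1,-0.02,-0.002,0,0,0,0],[1,-0.012,-0.002,0,0,0,0],[1,-0.005,0,0,0,0,0],[1,0,0,0,0,0,0]])

```text
time_s: 11.75
ee_pos: [0.6203, -0.2079, 0.1184]
tool_rot: [0.001, 1.0, 0.005, -0.01]
wrist_force: [0.4, -0.3, -3.9]
gripper_width: 0.0594
```

Run:
```python
from tops import *
go(.6228,-.2118,.0471,90)
```

```text
t 11.75 tcp [ 620.3 -207.9  118.4] jaw 89.86 q6 -1.48 F [ 0.4 -0.3 -3.9] w 59.4
shift mm [-3.9 -4.7 71.2] turn [ 0.0107 -0.0195 -0.0024] rows>= 2.0
```

>>> step_arm(plan=[[1,-0.002,-0.003,0.005,0.01,-0.018,-0.002],[1,0,-0.001,0.015,0,0,0],[1,0,0,0.015,0,0,0],[1,0,0,0.012,0,0,0],[1,0,0,0.006,0,0,0],[1,0,0,0.002,0,0,0]])

```text
time_s: 12.25
ee_pos: [0.6173, -0.2103, 0.0599]
tool_rot: [0.0, 1.0, 0.002, -0.003]
wrist_force: [0.1, 0.5, -3.3]
gripper_width: 0.0597
```

Run:
```python
from tops import *
go(.6228,-.2118,.0471,90)
```

```text
t 12.25 tcp [ 617.3 -210.3   59.9] jaw 89.95 q6 -1.48 F [ 0.1  0.5 -3.3] w 59.7
shift mm [-5.6 -1.5 12.7] turn [ 0.0031 -0.0054 -0.001 ] rows>= 1.0
```

>>> step_arm(plan=[[1,-0.005,-0.001,0.004,0.003,-0.005,-0.001],[1,-0.001,-0.001,0.003,0,0,0],[1,0,0,0.001,0,0,0]])

```text
time_s: 12.5
ee_pos: [0.6231, -0.2124, 0.0522]
tool_rot: [-0.0, 1.0, -0.0, 0.0]
wrist_force: [0.5, 0.3, -3.6]
gripper_width: 0.0595
```

Run:
```python
from tops import *
go(.6228,-.2118,.0471,90)
```

```text
t 12.5 tcp [ 623.1 -212.4   52.2] jaw 90.02 q6 -1.48 F [ 0.5  0.3 -3.6] w 59.5
shift mm [0.3 0.6 5.1] turn [-0.0004  0.0004  0.0003] rows>= 1.0
```

Aligned; check the wrist view before touchdown.

Run:
```python
from tops import *
c=get_calibration("wrist"); p,d=read_camera("wrist"); cv2.imwrite("pics/w4.png",p)
s=bot.state()["ee_pos"]*1000
_,res,_=meas("w",p,d,c)
for nm,P,uv in res: print(nm,uv.mean(0).round(),len(uv),*fitc(P,59.6),*circ(P))
zt=.1+.0052
P,m,C=near(p,d,c,.622,-.211,.05,zt-.006,zt+.007,zt); print("jar",np.nanmedian(C[m][:,2]),*fitc(P,30.6),rect(P))
for n in ("scene",):
    c=get_calibration(n);p,d=read_camera(n)
    P,m,C=near(p,d,c,.622,-.211,.05,zt-.006,zt+.007,zt); print("jar",np.nanmedian(C[m][:,2]),*fitc(P,30.6),rect(P));
```

```text
brown [318.  16.] 3225 [ 455.  -197.2] 3.63 [ 487.  -186.2   68.8] 3.9
brown [449. 101.] 1924 [582.6 -80.7] 4.46 [ 548.9 -107.7   66.6] 6.62
brown [285. 182.] 10852 [ 623.6 -211.6] 0.52 [ 622.7 -211.6  117.6] 0.12
brown [525. 207.] 2223 [615.2   3.7] 4.87 [619.6 -20.7  78.5] 2.19
black [534.  12.] 1487 [444.8 -46.5] 2.27 [493.  -63.1  46.7] 3.75
jar 0.10545826485698975 [ 621.5 -210.8] 4.33 [ 621.4 -210.1   63.1   71.7   38.8]
jar 0.10663520755020121 [ 623.3 -201.2] 5.65 [ 635.9 -204.5   36.5   84.4    1.5]
```

View pics/w4.png

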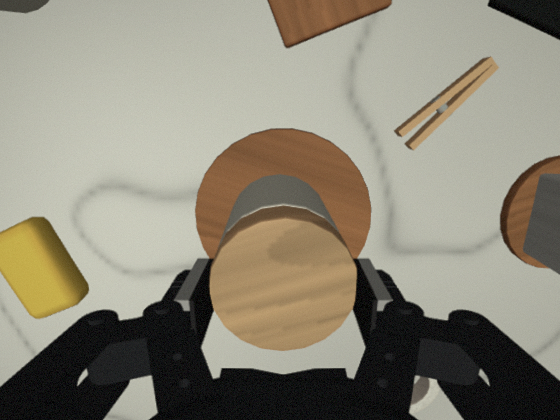

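>>> step_arm(plan=[[1,-0.0005,0,0.003,0,0,0],[1,0,0,0.002,0,0,0],[1,0,0,0.0015,0,0,0]])

```text
time_s: 12.85
ee_pos: [0.6249, -0.2127, 0.0472]
tool_rot: [-0.0, 1.0, -0.001, 0.002]
wrist_force: [-0.1, 0.4, -3.0]
gripper_width: 0.0598
```

Run:
```python
from tops import *
go(.6228,-.2118,.0471,90)
```

```text
t 12.85 tcp [ 624.9 -212.7   47.2] jaw 90.02 q6 -1.48 F [-0.1  0.4 -3. ] w 59.8
shift mm [2.1 0.9 0.1] turn [-0.0011  0.0037  0.0003] rows>= 1.0
```

>>> step_arm(plan=[[1,0.0015,0.0007,0.001,0,0.004,0],[1,0.0005,0,0.0012,0,0,0]])

```text
time_s: 13.02
ee_pos: [0.6248, -0.2127, 0.047]
tool_rot: [-0.0, 1.0, -0.001, 0.002]
wrist_force: [0.4, 1.0, 3.5]
gripper_width: 0.0598
```

Run:
```python
from tops import *
go(.6228,-.2118,.0471,90)
```

```text
t 13.02 tcp [ 624.8 -212.7   47. ] jaw 90.05 q6 -1.48 F [0.4 1.  3.5] w 59.8
shift mm [ 2.   0.9 -0.1] turn [-0.0029  0.0042  0.0009] rows>= 1.0
```

>>> step_arm(plan=[[-1,0,0,0,0,0,0],[-1,0,0,0,0,0,0],[-1,0,0,0,0,0,0],[-1,0,0,0,0,0,0],[-1,0,0,0,0,0,0]])

```text
time_s: 13.43
ee_pos: [0.6255, -0.213, 0.0487]
tool_rot: [-0.001, 1.0, -0.002, 0.003]
wrist_force: [0.3, -0.3, -0.1]
gripper_width: 0.0853
```

Run:
```python
from tops import *
go(.6235,-.2118,.18,90)
```

```text
t 13.43 tcp [ 625.5 -213.    48.7] jaw 90.07 q6 -1.48 F [ 0.3 -0.3 -0.1] w 85.3
shift mm [   1.1    0.7 -131.3] turn [-0.004   0.0066  0.0013] rows>= 4.0
```

>>> step_arm(plan=[[-1,0.001,0,-0.01,-0.004,0.006,0],[-1,0,0,-0.025,0,0,0],[-1,0,0,-0.03,0,0,0],[-1,0,0,-0.035,0,0,0],[-1,0.01,0.02,-0.025,0,0,0],[-1,0.02,0.035,-0.01,0,0,0],[-1,0.02,0.035,-0.01,0,0,0],[-1,0.02,0.035,-0.01,0,0,0],[-1,0.02,0.035,-0.01,0,0,0],[-1,0.02,0.035,-0.01,0,0,0],[-1,0.02,0.035,-0.01,0,0,0.03],[-1,0.02,0.035,-0.01,0,0,0.03]])

```text
time_s: 14.43
ee_pos: [0.4725, 0.051, 0.2465]
tool_rot: [0.036, 0.999, 0.001, -0.005]
wrist_force: [0.3, 1.3, 0.3]
gripper_width: 0.0853
```

Run:
```python
from tops import *
go(.385,.215,.26,79)
```

```text
t 14.43 tcp [472.5  51.  246.5] jaw 85.88 q6 -2.08 F [0.3 1.3 0.3] w 85.3
shift mm [ 99.2 157.3 -12.4] turn [ 0.0007 -0.0095  0.1201] rows>= 5.0
```

>>> step_arm(plan=[[-1,0.02,0.035,-0.003,0,0,0.02],[-1,0.02,0.035,-0.003,0,-0.005,0.03],[-1,0.02,0.03,-0.003,0,-0.003,0.03],[-1,0.02,0.025,-0.003,0,0,0.03],[-1,0.013,0.015,0,0,0,0.01],[-1,0.005,0.01,0,0,0,0],[-1,0,0,0,0,0,0],[-1,0,0,0,0,0,0]])

```text
time_s: 15.1
ee_pos: [0.3853, 0.2237, 0.265]
tool_rot: [0.095, 0.995, 0.005, 0.003]
wrist_force: [0.4, -0.2, -0.3]
gripper_width: 0.0855
```

Run:
```python
from tops import *
go(.385,.215,.26,79)
c=get_calibration("wrist"); p,d=read_camera("wrist"); cv2.imwrite("pics/w5.png",p)
C,res,out=meas("w",p,d,c)
B=np.vstack([P for nm,P,_ in res if nm=="brown"])
for x,y,r in ((.441,.214,.075),):
    print("sq",rect(B[np.hypot(B[:,0]-x,B[:,1]-y)<r]))
for nm,x,y,rad,zt,dia in (("flatcap",.443,.216,.03,.11,26),("flat",.442,.215,.06,.084,0)):
    P,m,C=near(p,d,c,x,y,rad,zt-.006,zt+.006,zt); out[m]=(0,255,0)
    print(nm,len(P),np.nanmedian(C[m][:,2]),fitc(P,dia/2-.4) if dia else rect(P))
cv2.imwrite("pics/w5m.png",out)
```

```text
t 15.1 tcp [385.3 223.7 265. ] jaw 79.09 q6 -2.64 F [ 0.4 -0.2 -0.3] w 85.5
shift mm [-1.3 -8.7  4.9] turn [0.0103 0.0055 0.0016] rows>= 1.0
sq [440.6 215.5  96.7  95.8   8.7]
flatcap 468 0.10924254993275997 (array([440.7, 218.3]), np.float64(0.27))
flat 1997 0.08301481882193765 [439.6 218.3  41.1  81.9  79.2]
```

View pics/w5m.png

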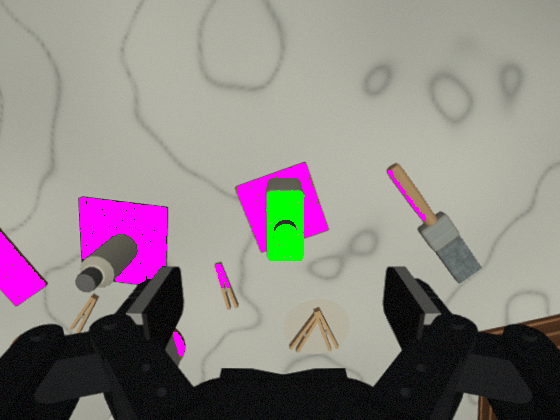

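>>> step_arm(plan=[[-1,-0.02,-0.004,0.015,0.01,0.005,0.001],[-1,-0.02,-0.002,0.03,0,0,0],[-1,-0.01,0,0.03,0,0,0],[-1,-0.005,0,0.03,0,0,0],[-1,0,0,0.015,0,0,0],[-1,0,0,0.003,0,0,0]])

```text
time_s: 15.65
ee_pos: [0.4453, 0.2021, 0.1403]
tool_rot: [0.099, 0.995, 0.002, 0.003]
wrist_force: [-0.8, 0.1, 0.7]
gripper_width: 0.0855
```

Run:
```python
from tops import *
go(.4405,.2175,.13,79.1)
```

```text
t 15.65 tcp [445.3 202.1 140.3] jaw 78.64 q6 -2.52 F [-0.8  0.1  0.7] w 85.5
shift mm [ 7.8 14.1 10.4] turn [ 0.0055  0.006  -0.008 ] rows>= 1.0
```

>>> step_arm(plan=[[-1,0.006,0.01,0.005,0.005,0.006,-0.008],[-1,0.002,0.005,0.005,0,0,0],[-1,0,0.001,0.002,0,0,0],[-1,0,0,0,0,0,0]])

```text
time_s: 15.98
ee_pos: [0.4416, 0.2188, 0.1287]
tool_rot: [0.096, 0.995, -0.0, 0.0]
wrist_force: [0.9, 0.3, -0.2]
gripper_width: 0.0852
```

Run:
```python
from tops import *
go(.4405,.2175,.046,79.1)
```

```text
t 15.98 tcp [441.6 218.8 128.7] jaw 78.95 q6 -2.54 F [ 0.9  0.3 -0.2] w 85.2
shift mm [ 0.9 -1.5 82.7] turn [-0.0002  0.0005 -0.0026] rows>= 2.0
```

>>> step_arm(plan=[[-1,0.001,-0.001,0.005,0,0,-0.002],[-1,0,0,0.012,0,0,0],[-1,0,0,0.014,0,0,0],[-1,0,0,0.014,0,0,0],[-1,0,0,0.014,0,0,0],[-1,0,0,0.01,0,0,0],[-1,0,0,0.005,0,0,0],[-1,0,0,0.002,0,0,0]])

```text
time_s: 16.65
ee_pos: [0.4441, 0.2219, 0.0559]
tool_rot: [0.093, 0.996, 0.005, 0.006]
wrist_force: [0.1, -0.3, -0.5]
gripper_width: 0.0853
```

Run:
```python
from tops import *
go(.4405,.2175,.046,79.1)
```

```text
t 16.65 tcp [444.1 221.9  55.9] jaw 79.33 q6 -2.54 F [ 0.1 -0.3 -0.5] w 85.3
shift mm [ 2.9 -5.2  9.8] turn [0.0119 0.0111 0.004 ] rows>= 1.0
```

>>> step_arm(plan=[[-1,0.003,-0.004,0.004,0.011,0.01,0.003],[-1,0.001,-0.001,0.004,0.001,0.001,0],[-1,0,0,0.002,0,0,0]])

```text
time_s: 16.9
ee_pos: [0.4398, 0.2182, 0.0467]
tool_rot: [0.094, 0.996, 0.0, 0.001]
wrist_force: [0.3, 0.4, 0.2]
gripper_width: 0.0853
```

Run:
```python
from tops import *
go(.4405,.2175,.046,79.1)
```

```text
t 16.9 tcp [439.8 218.2  46.7] jaw 79.17 q6 -2.54 F [0.3 0.4 0.2] w 85.3
shift mm [-0.8 -0.5  0.7] turn [0.001  0.0012 0.0013] rows>= 1.0
```

>>> step_arm(plan=[[1,0,0,0,0,0,0],[1,0,0,0,0,0,0],[1,0,0,0,0,0,0],[1,0,0,0,0,0,0],[1,0,0,0,0,0,0],[1,0,0,0,0,0,0],[1,0,0,0,0,0,0],[1,0,0,0,0,0,0],[1,0,0,0,0,0,0]])

```text
time_s: 17.65
ee_pos: [0.4401, 0.2166, 0.0488]
tool_rot: [0.094, 0.996, -0.001, 0.001]
wrist_force: [-0.3, 0.2, 0.2]
gripper_width: 0.0243
```

Run:
```python
from tops import *
go(.448,.1,.2,79.1)
c=get_calibration("wrist"); p,d=read_camera("wrist"); cv2.imwrite("pics/w6.png",p)
```

```text
t 17.65 tcp [440.1 216.6  48.8] jaw 79.22 q6 -2.54 F [-0.3  0.2  0.2] w 24.3
shift mm [ -30.  -113.2 -151. ] turn [-0.0013  0.0027  0.0021] rows>= 5.0
```

View pics/w6.png

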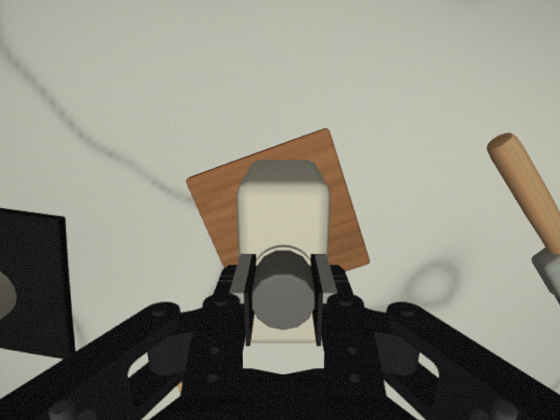

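Run:
```python
from tops import *
p,d=read_camera("side"); cv2.imwrite("pics/s6.png",cv2.resize(p[200:400,190:430],None,fx=3,fy=3))
p,d=read_camera("scene"); cv2.imwrite("pics/sc6.png",cv2.resize(p[180:330,280:480],None,fx=4,fy=4,interpolation=cv2.INTER_CUBIC))
```

```text
(no output)
```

View pics/s6.png

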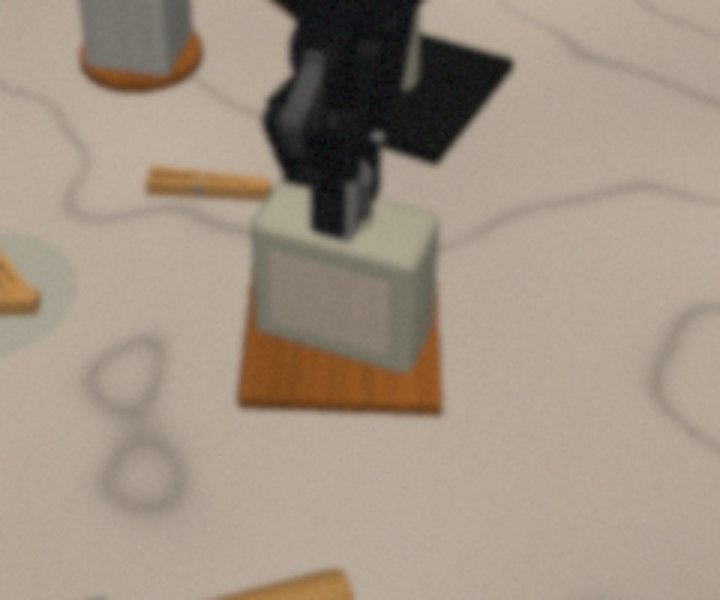

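View pics/sc6.png

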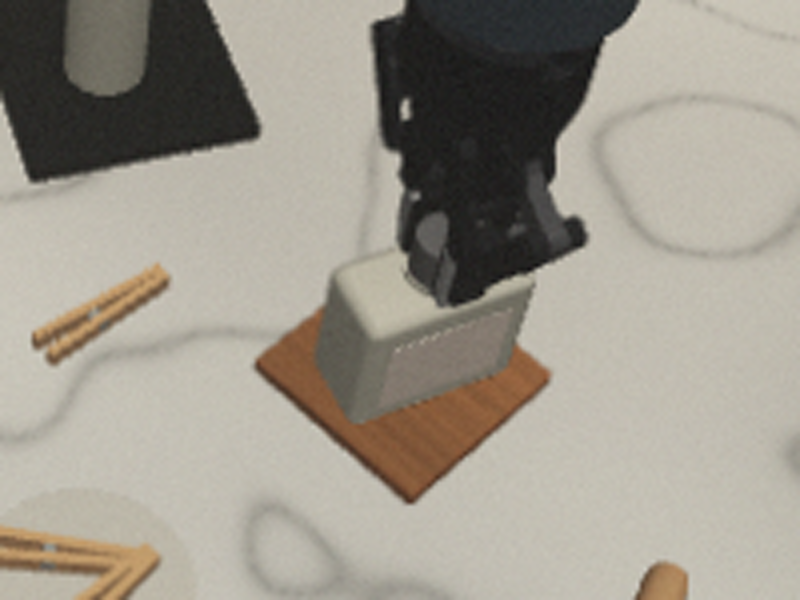

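Run:
```python
from tops import *
s=bot.state(); print(s["q"],s["ee_pos"])
c=get_calibration("wrist"); p,d=read_camera("wrist"); C=cloud(c,d)
for u,v in ((245,265),(232,285),(326,265),(335,285),(250,330),(322,340),(283,290),(283,210),(300,145)): print((u,v),d[v,u],(C[v,u]*1000).round(1),p[v,u])
m=(C[...,2]>.06)&(C[...,2]<.2)&(p.max(2)<90)&(np.hypot(C[...,0]-s["ee_pos"][0],C[...,1]-s["ee_pos"][1])<.03)
print(m.sum(),np.percentile(C[m][:,2],[1,2,5,10,25,50,90]).round(4))
for n in("side","scene"):
    c=get_calibration(n); p,d=read_camera(n); C=cloud(c,d)
    m=(C[...,2]>.06)&(C[...,2]<.2)&(p.max(2)<60)&(np.hypot(C[...,0]-s["ee_pos"][0],C[...,1]-s["ee_pos"][1])<.03)
    print(n,m.sum(),np.percentile(C[m][:,2],[1,2,5,10,25,50,90]).round(4))
```

```text
[ 0.78007041  0.23703955 -0.3092543   0.00347201 -1.02412692 -2.54077921] [0.44009499 0.21657142 0.04877448]
(245, 265) 0.13949117 [426.9 204.5  99.1] [74 78 80]
(232, 285) 0.12413735 [426.6 201.5 115.2] [74 82 80]
(326, 265) 0.13946195 [433.1 236.8  99.1] [72 73 74]
(335, 285) 0.1310804 [437.2 238.5 108.9] [49 53 54]
(250, 330) 0.12455452 [443.6 204.8 119.5] [0 0 0]
(322, 340) 0.11946566 [448.7 230.  124.8] [39 40 43]
(283, 290) 0.13068058 [435.  218.7 109.8] [102 107 107]
(283, 210) 0.1493022 [411.5 223.1  83.3] [172 195 200]
(300, 145) 0.21364714 [393.6 237.2  10.1] [ 64  99 140]
23115 [0.0902 0.0924 0.0982 0.1066 0.1315 0.1605 0.1755]
side 970 [0.0946 0.096  0.0998 0.1059 0.1291 0.1554 0.1889]
scene 782 [0.0926 0.0942 0.0986 0.1045 0.1285 0.1506 0.1854]
```

```bash
python3 - <<'E'
from tops import *
s=bot.state(); R=Rn.from_quat(s["tool_rot"]).as_matrix()
c=get_calibration("wrist"); p,d=read_camera("wrist"); C=cloud(c,d)
T=(C-s["ee_pos"])@R*1000
for u,v in ((283,345),(283,372),(283,385),(283,400),(283,415),(220,385),(345,385),(160,312),(400,312),(215,280),(215,300),(350,300),(190,350),(380,380)): print((u,v),"tool",T[v,u].round(1),p[v,u])
print("cap/box extremes: tool z min/max of dark pixels",)
E
python3 - <<'E'
import sys; sys.path.insert(0,'.')
import os; os.chdir('.')
from h import *
# initial picture finger depths (open)
d=np.load("pics/wrist0.npy"); p=cv2.imread("pics/wrist0.png")
for u,v in ((170,270),(180,268),(140,315),(395,270),(410,290),(283,385),(283,400)):
    print((u,v),d[v,u],p[v,u])
E
```

```text
(283, 345) tool [-107.    1.   50.] [176 191 189]
(283, 372) tool [-133.1    1.    49.4] [177 193 190]
(283, 385) tool [  10.4    1.  -114.1] [26 24 23]
(283, 400) tool [  10.5    1.  -118.6] [20 18 15]
(283, 415) tool [  10.9    1.1 -123. ] [16 13 18]
(220, 385) tool [  16.5  -12.1 -120.5] [18 15 12]
(345, 385) tool [  17.1   13.9 -121.2] [18 16 18]
(160, 312) tool [ 12.7 -36.3 -87.9] [35 33 33]
(400, 312) tool [ 11.8  37.  -86.5] [14 17  8]
(215, 280) tool [-49.3 -48.9  49.1] [166 180 177]
(215, 300) tool [ 13.3 -20.6 -81.7] [23 20 23]
(350, 300) tool [ 13.7  22.2 -82.3] [18 16 13]
(190, 350) tool [  17.3  -20.8 -110.7] [22 20 17]
(380, 380) tool [  16.    21.9 -118.8] [18 17 14]
cap/box extremes: tool z min/max of dark pixels
(170, 270) 0.13427994 [53 58 58]
(180, 268) 0.40943205 [123 133 132]
(140, 315) 0.10584782 [120 125 127]
(395, 270) 0.13450487 [30 30 33]
(410, 290) 0.11899481 [57 60 61]
(283, 385) 0.077272125 [10  6  8]
(283, 400) 0.07354464 [11 13 16]
```

>>> step_arm(plan=[[-1,0,0,0,0,0,0],[-1,0,0,0,0,0,0],[-1,0,0,0,0,0,0],[-1,0,0,0,0,0,0],[-1,0,0,0,0,0,0],[-1,0,0,0,0,0,0],[-1,0,0,0,0,0,0],[-1,0,0,0,0,0,0]])

```text
time_s: 18.67
ee_pos: [0.4408, 0.2173, 0.0492]
tool_rot: [0.094, 0.996, 0.0, 0.002]
wrist_force: [0.5, 0.2, -0.0]
gripper_width: 0.0854
```

Run:
```python
from tops import *
go(.4405,.2175,.010,79.1)
c=get_calibration("wrist"); p,d=read_camera("wrist"); cv2.imwrite("pics/w7.png",p)
P,m,C=near(p,d,c,.4405,.2175,.025,.104,.116,.11); print(len(P),*fitc(P,12.6))
C=cloud(c,d); m=(np.hypot(C[...,0]-.43,C[...,1]-.2175)<.06)&(abs(C[...,2]-.084)<.006)&(p.max(2)>110); v,u=np.nonzero(m); P=on_plane(c,np.c_[u,v],.084)[:,:2]; print(len(P),rect(P))
```

```text
t 18.67 tcp [440.8 217.3  49.2] jaw 79.22 q6 -2.54 F [ 0.5  0.2 -0. ] w 85.4
shift mm [ 0.5  0.1 39.2] turn [0.0005 0.0039 0.0022] rows>= 1.0
3103 [439.  218.4] 0.42
9589 [438.3 218.   39.9  80.4  79.6]
```

View pics/w7.png

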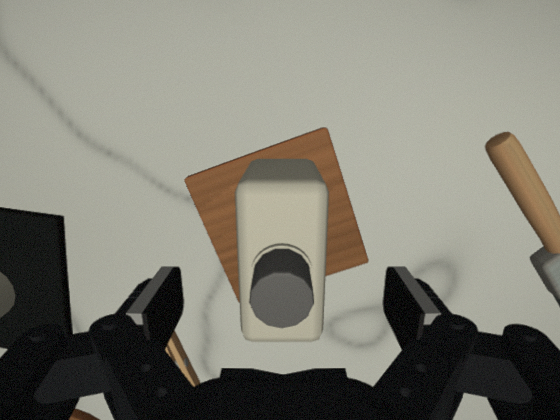

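>>> step_arm(plan=[[-1,0.001,0.001,0.003,0,0.004,0],[-1,0,0,0.008,0,0,0],[-1,0,0,0.01,0,0,0],[-1,0,0,0.01,0,0,0],[-1,0,0,0.005,0,0,0],[-1,0,0,0.002,0,0,0]])

```text
time_s: 19.22
ee_pos: [0.4401, 0.219, 0.0081]
tool_rot: [0.094, 0.996, 0.001, -0.0]
wrist_force: [-0.0, -0.3, 0.1]
gripper_width: 0.0848
```

Run:
```python
from tops import *
go(.4393,.2182,.010,79.4)
```

```text
t 19.22 tcp [440.1 219.    8.1] jaw 79.22 q6 -2.54 F [-0.  -0.3  0.1] w 84.8
shift mm [ 0.6 -0.9 -1.9] turn [ 0.0016 -0.0002 -0.0032] rows>= 1.0
```

>>> step_arm(plan=[[1,0.0005,-0.001,-0.001,0.001,0,-0.003],[1,0,0,0,0,0,0],[1,0,0,0,0,0,0],[1,0,0,0,0,0,0],[1,0,0,0,0,0,0],[1,0,0,0,0,0,0],[1,0,0,0,0,0,0],[1,0,0,0,0,0,0]])

```text
time_s: 19.88
ee_pos: [0.4389, 0.2176, 0.0089]
tool_rot: [0.092, 0.996, -0.0, -0.001]
wrist_force: [-0.7, -1.2, -1.6]
gripper_width: 0.041
```

Run:
```python
from tops import *
go(.44,.1,.15,79.4)
c=get_calibration("wrist"); p,d=read_camera("wrist"); cv2.imwrite("pics/w8.png",p)
P,m,C=near(p,d,c,.4405,.2175,.025,.104,.116,.11); print(len(P),*fitc(P,12.6))
```

```text
t 19.88 tcp [438.9 217.6   8.9] jaw 79.39 q6 -2.54 F [-0.7 -1.2 -1.6] w 41.0
shift mm [ -22.6 -115.5 -141.1] turn [-0.0004 -0.0011 -0.0002] rows>= 5.0
2555 [436.9 219.5] 1.13
```

View pics/w8.png

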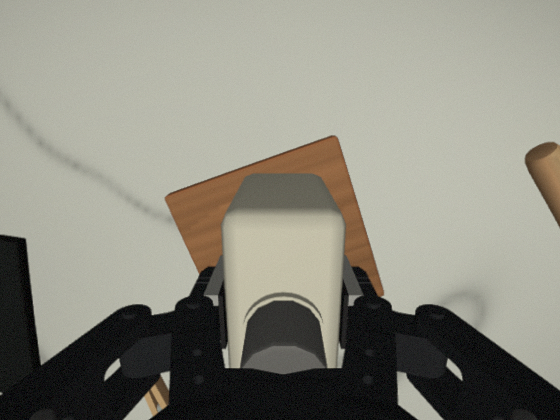

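>>> step_arm(plan=[[1,0,0,-0.006,0,0,0],[1,0,0,-0.015,0,0,0],[1,0,0,-0.03,0,0,0],[1,0,0,-0.035,0,0,0],[1,0,0,-0.035,0,0,0],[1,0,0,-0.025,0,0,0],[1,0,0,-0.012,0,0,0],[1,0,0,0,0,0,0]])

```text
time_s: 20.6
ee_pos: [0.4348, 0.2146, 0.1725]
tool_rot: [0.093, 0.996, -0.004, -0.006]
wrist_force: [0.8, 0.3, -4.4]
gripper_width: 0.0411
```

Run:
```python
from tops import *
go(.45,-.0,.16,None)
go(.448,-.1984,.16,111.5)
```

```text
t 20.6 tcp [434.8 214.6 172.5] jaw 79.28 q6 -2.54 F [ 0.8  0.3 -4.4] w 41.1
shift mm [ -55.  -207.9   13.7] turn [-0.0086 -0.0104 -0.    ] rows>= 6.0
t 20.6 tcp [434.8 214.6 172.5] jaw 79.28 q6 -2.54 F [ 0.8  0.3 -4.4] w 41.1
shift mm [ -89.9 -403.2   15. ] turn [-0.0055 -0.0125 -0.5624] rows>= 10.0
```

>>> step_arm(plan=[[1,-0.004,-0.015,0,-0.008,-0.01,0],[1,-0.008,-0.028,0,0,0,0],[1,-0.009,-0.035,0,0,0,0],[1,-0.009,-0.035,0,0,0,0],[1,-0.009,-0.035,0,0,0,0],[1,-0.009,-0.035,0,0,0,0],[1,-0.009,-0.035,0,0,0,0]])

```text
time_s: 21.18
ee_pos: [0.4446, -0.0147, 0.1643]
tool_rot: [0.088, 0.996, 0.0, -0.006]
wrist_force: [1.1, -0.2, -3.9]
gripper_width: 0.0414
```

Run:
```python
from tops import *
go(.448,-.1984,.16,111.5)
```

```text
t 21.18 tcp [444.6 -14.7 164.3] jaw 79.87 q6 -2.06 F [ 1.1 -0.2 -3.9] w 41.4
shift mm [ -35.8 -180.3    4.1] turn [ 0.0022 -0.0111 -0.5521] rows>= 5.0
```

>>> step_arm(plan=[[1,-0.006,-0.033,0,0.002,-0.011,-0.05],[1,-0.004,-0.034,0,0,0,-0.09],[1,-0.001,-0.032,0,0,0,-0.09],[1,0.002,-0.03,0,0,0,-0.09],[1,0.004,-0.025,0,0,0,-0.09],[1,0.004,-0.016,0,0,0,-0.08],[1,0.002,-0.008,0,0,0,-0.04],[1,0,0,0,0,0,0],[1,0,0,0,0,0,0]])

```text
time_s: 21.93
ee_pos: [0.4291, -0.2101, 0.1504]
tool_rot: [-0.183, 0.983, 0.003, -0.012]
wrist_force: [0.2, 0.3, -4.5]
gripper_width: 0.0414
```

Run:
```python
from tops import *
go(.448,-.1984,.06,111.5)
c=get_calibration("wrist"); p,d=read_camera("wrist"); cv2.imwrite("pics/w9.png",p)
_,res,_=meas("w",p,d,c)
for nm,P,uv in res: print(nm,uv.mean(0).round(),len(uv),rect(P))
```

```text
t 21.93 tcp [ 429.1 -210.1  150.4] jaw 111.05 q6 -1.08 F [ 0.2  0.3 -4.5] w 41.4
shift mm [-23.9   3.2  89.9] turn [ 0.0109 -0.0223 -0.0078] rows>= 3.0
brown [283. 163.] 1504 [ 404.8 -217.3   20.5   66.3   21. ]
black [448. 257.] 7755 [448.  -13.2 120.7 117.8  71.4]
```

View pics/w9.png

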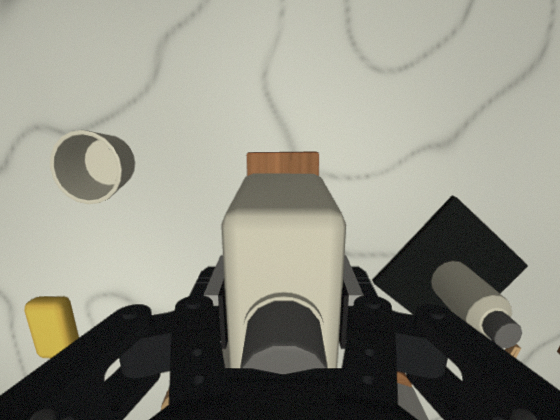

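>>> step_arm(plan=[[1,-0.015,0.002,0.005,0.011,-0.022,-0.008],[1,-0.008,0.001,0.02,0,0,0],[1,-0.003,0,0.025,0,0,0],[1,0,0,0.025,0,0,0],[1,0,0,0.015,0,0,0],[1,0,0,0.006,0,0,0],[1,0,0,0,0,0,0]])

```text
time_s: 22.57
ee_pos: [0.4521, -0.1917, 0.0495]
tool_rot: [-0.186, 0.982, 0.0, 0.001]
wrist_force: [-0.3, 0.1, -3.7]
gripper_width: 0.0412
```

Run:
```python
from tops import *
go(.448,-.1984,.025,111.5)
```

```text
t 22.57 tcp [ 452.1 -191.7   49.5] jaw 111.49 q6 -1.11 F [-0.3  0.1 -3.7] w 41.2
shift mm [ 6.3 -4.8 24.5] turn [ 0.0006  0.0016 -0.0002] rows>= 1.0
```

>>> step_arm(plan=[[1,0.005,-0.004,0.007,0,0.002,0],[1,0.001,-0.001,0.007,0,0,0],[1,0,0,0.007,0,0,0],[1,0,0,0.003,0,0,0]])

```text
time_s: 22.9
ee_pos: [0.4503, -0.1989, 0.0266]
tool_rot: [-0.187, 0.982, -0.001, 0.002]
wrist_force: [-0.1, -0.3, -4.8]
gripper_width: 0.0411
```

Run:
```python
from tops import *
go(.448,-.1984,.0089,111.5)
for n in ("scene","side"):
    c=get_calibration(n); p,d=read_camera(n); cv2.imwrite(f"pics/{n}3.png",cv2.resize(p[90:240,180:400],None,fx=3,fy=3,interpolation=cv2.INTER_CUBIC))
    _,res,_=meas(n,p,d,c); B=np.vstack([P for nm,P,_ in res if nm=="brown"])
    print(n,rect(B[np.hypot(B[:,0]-.448,B[:,1]+.198)<.08]))
```

```text
t 22.9 tcp [ 450.3 -198.9   26.6] jaw 111.56 q6 -1.1 F [-0.1 -0.3 -4.8] w 41.1
shift mm [ 2.   1.4 17.7] turn [-0.0027  0.0039  0.0011] rows>= 1.0
scene [ 451.8 -198.2  117.    70.4   22.7]
side [ 428.4 -193.3   77.7   61.8   23.1]
```

View pics/side3.png

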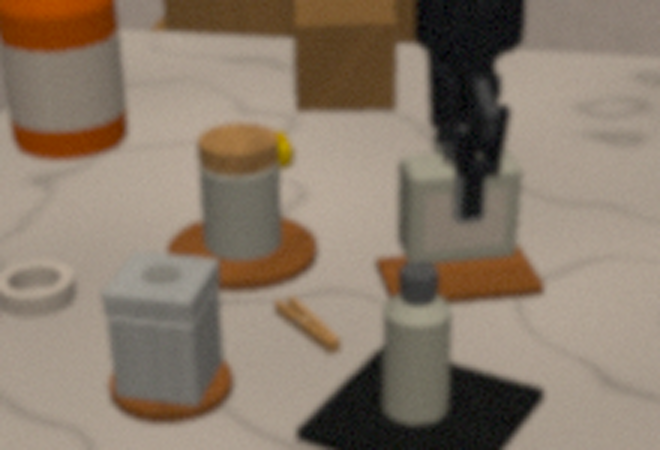

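>>> step_arm(plan=[[1,0.002,0.001,0.005,-0.003,0.004,0.001],[1,0,0,0.005,0,0,0],[1,0,0,0.004,0,0,0],[1,0,0,0.001,0,0,0]])

```text
time_s: 23.33
ee_pos: [0.4493, -0.1991, 0.0119]
tool_rot: [-0.187, 0.982, -0.0, 0.001]
wrist_force: [0.5, -0.5, -4.6]
gripper_width: 0.0416
```

Run:
```python
from tops import *
go(.448,-.1984,.0089,111.5)
```

```text
t 23.33 tcp [ 449.3 -199.1   11.9] jaw 111.5 q6 -1.1 F [ 0.5 -0.5 -4.6] w 41.6
shift mm [1.  1.2 3. ] turn [-0.0013  0.0019  0.    ] rows>= 1.0
```

>>> step_arm(plan=[[1,0.001,0.001,0.002,-0.001,0.002,0],[1,0,0,0.0015,0,0,0],[1,0,0,0.001,0,0,0]])

```text
time_s: 23.58
ee_pos: [0.4479, -0.1986, 0.0088]
tool_rot: [-0.187, 0.982, -0.0, -0.0]
wrist_force: [-3.9, 2.8, 10.1]
gripper_width: 0.0415
```

Run:
```python
from tops import *
go(.448,-.1984,.0089,111.5)
```

```text
t 23.58 tcp [ 447.9 -198.6    8.8] jaw 111.54 q6 -1.1 F [-3.9  2.8 10.1] w 41.5
shift mm [-0.2  0.2 -0.1] turn [-0.0006 -0.0007  0.0007] rows>= 1.0
```

Contact, on target. Release and rise.

>>> step_arm(plan=[[-1,0,0,0,0,0,0],[-1,0,0,0,0,0,0],[-1,0,0,0,0,0,0],[-1,0,0,0,0,0,0],[-1,0,0,0,0,0,0],[-1,0,0,0,0,0,0]])

```text
time_s: 24.08
ee_pos: [0.4514, -0.1996, 0.0116]
tool_rot: [-0.188, 0.982, -0.002, 0.003]
wrist_force: [0.5, -0.9, 0.3]
gripper_width: 0.0852
```

>>> step_arm(plan=[[-1,0,0,-0.008,0,0,0],[-1,0,0,-0.02,0,0,0],[-1,0,0,-0.03,0,0,0],[-1,0,0,-0.035,0,0,0],[-1,0,0,-0.035,0,0,0],[-1,0,0,-0.035,0,0,0],[-1,0,0,-0.035,0,0,0],[-1,0,0,-0.02,0,0,0],[-1,0,0,-0.008,0,0,0]])

```text
time_s: 24.83
ee_pos: [0.4458, -0.1992, 0.2501]
tool_rot: [-0.187, 0.982, -0.002, -0.0]
wrist_force: [0.1, -0.2, 0.1]
gripper_width: 0.0853
```

Run:
```python
from tops import *
go(.53,-.11,.26,88.5)
c=get_calibration("wrist"); p,d=read_camera("wrist"); cv2.imwrite("pics/w10.png",p)
```

```text
t 24.83 tcp [ 445.8 -199.2  250.1] jaw 111.57 q6 -1.1 F [ 0.1 -0.2  0.1] w 85.3
shift mm [-111.1   52.   -10.3] turn [-0.0038 -0.0007  0.4027] rows>= 4.0
```

View pics/w10.png

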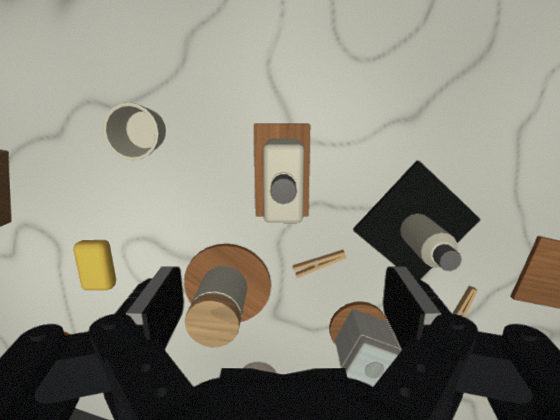

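```bash
cat > chk.py <<'E'
from tops import *
TG=dict(big=(.6225,-.211,60),small=(.6185,-.0137,42),obl=(.4483,-.1984,72),sq=(.441,.2145,75))
def chk(n,items,save=None):
    c=get_calibration(n); p,d=read_camera(n)
    if save: cv2.imwrite(save,p)
    _,res,_=meas(n,p,d,c); B=np.vstack([P for nm,P,_ in res if nm=="brown"])
    for k,(x,y,r) in TG.items():
        Q=B[np.hypot(B[:,0]-x,B[:,1]-y)<(r+6)/1000]
        if len(Q)>50: print(n,k,len(Q),*(fitc(Q,r-.6) if r<70 else [rect(Q)]))
    for nm,x,y,rad,zt,dia in items:
        try:
            P,m,C=near(p,d,c,x,y,rad,zt-.006,zt+.006,zt); print(n,nm,len(P),np.nanmedian(C[m][:,2]).round(4),*(fitc(P,dia/2-.4) if dia else [rect(P)]))
        except ValueError: print(nm,"none")
E
python3 - <<'E'
from chk import *
chk("wrist",[("flat",.448,-.198,.05,.084,0),("flatcap",.448,-.198,.03,.11,26),("jar",.6235,-.212,.045,.1,62),("slim",.455,-.009,.03,.11,24)])
E
```

```text
wrist big 2859 [ 621.4 -212.6] 0.59
wrist small 642 [617.9 -15.8] 0.82
wrist obl 1831 [ 448.7 -199.9  113.    66.2   21.7]
wrist sq 2255 [442.6 202.1  96.9  82.3   9. ]
wrist flat 2487 0.0831 [ 449.3 -196.9   81.6   40.9   21.4]
wrist flatcap 557 0.1093 [ 449.7 -196.7] 0.18
wrist jar 2080 0.0992 [ 621.1 -213.5] 0.62
wrist slim 419 0.1092 [453.6 -12. ] 0.96
```

Run:
```python
from tops import *
go(.56,-.012,.25,88.5)
```

```text
t 24.93 tcp [ 446.  -199.2  249.1] jaw 111.57 q6 -1.1 F [ 0.4  0.2 -1. ] w 85.4
shift mm [-174.8  132.2   -1.6] turn [-3.700e-03 -4.000e-04  4.027e-01] rows>= 6.0
```

>>> step_arm(plan=[[-1,-0.015,0.012,0,0,0,0.03],[-1,-0.024,0.02,0,0,0,0.055],[-1,-0.024,0.022,0,0,0,0.055],[-1,-0.023,0.024,0,0,0,0.055],[-1,-0.02,0.026,0,0,0,0.055],[-1,-0.019,0.027,0,0,0,0.055],[-1,-0.014,0.021,0,0,0,0.055],[-1,-0.008,0.013,0,0,0,0.04],[-1,-0.003,0.006,0,0,0,0],[-1,0,0,0,0,0,0],[-1,0,0,0,0,0,0]])

```text
time_s: 25.85
ee_pos: [0.5582, 0.0086, 0.2404]
tool_rot: [0.022, 1.0, -0.002, -0.008]
wrist_force: [-0.0, 0.3, 0.1]
gripper_width: 0.0854
```

Run:
```python
from chk import *
go(.56,-.012,.25,88.5)
chk("wrist",[("tin",.6195,-.011,.05,.09,0),("slim",.455,-.009,.03,.11,24),("jar",.6235,-.212,.045,.1,62)],"pics/w11.png")
```

```text
t 25.85 tcp [558.2   8.6 240.4] jaw 87.48 q6 -1.91 F [-0.   0.3  0.1] w 85.4
shift mm [ -2.5 -20.6  -9.5] turn [-0.005  -0.0157 -0.0179] rows>= 1.0
wrist big 3481 [ 621.7 -209.7] 0.51
wrist small 402 [620. -13.] 1.06
wrist obl 2052 [ 449.2 -197.4  115.    68.1   21.1]
wrist sq 7296 [442.3 213.5  96.4  98.3   8.8]
wrist tin 3151 0.0894 [619.3 -11.   58.9  60.3  88. ]
wrist slim 628 0.1092 [455.5  -9.1] 0.16
wrist jar 2477 0.0993 [ 623.  -210.7] 0.7
```

View pics/w11.png

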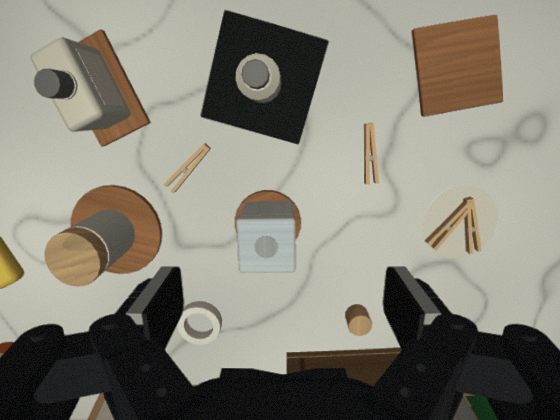

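Run:
```python
from chk import *
go(.6195,-.011,.1,88.2)
```

```text
t 25.9 tcp [558.1   8.4 240.4] jaw 87.45 q6 -1.91 F [-0.4  0.7 -0.4] w 85.2
shift mm [-64.4 -15.9 139.5] turn [-0.005  -0.0157 -0.0131] rows>= 4.0
```

>>> step_arm(plan=[[-1,-0.01,-0.003,0.015,-0.005,-0.016,-0.012],[-1,-0.015,-0.004,0.03,0,0,0],[-1,-0.015,-0.004,0.03,0,0,0],[-1,-0.012,-0.003,0.03,0,0,0],[-1,-0.007,-0.002,0.02,0,0,0],[-1,-0.002,0,0.008,0,0,0],[-1,0,0,0,0,0,0]])

```text
time_s: 26.48
ee_pos: [0.6195, -0.0191, 0.1081]
tool_rot: [0.017, 1.0, 0.0, 0.005]
wrist_force: [-0.6, -0.5, -0.2]
gripper_width: 0.0851
```

Run:
```python
from chk import *
go(.6195,-.011,.06,88.2)
```

```text
t 26.48 tcp [619.5 -19.1 108.1] jaw 88.03 q6 -1.83 F [-0.6 -0.5 -0.2] w 85.1
shift mm [ 0.7  8.  48.1] turn [ 0.0011  0.0102 -0.003 ] rows>= 2.0
```

>>> step_arm(plan=[[-1,0.001,0.006,0.006,0.001,0.01,-0.003],[-1,0,0.002,0.012,0,0,0],[-1,0,0,0.012,0,0,0],[-1,0,0,0.01,0,0,0],[-1,0,0,0.004,0,0,0],[-1,0,0,0,0,0,0]])

```text
time_s: 26.98
ee_pos: [0.6208, -0.0107, 0.0707]
tool_rot: [0.015, 1.0, 0.0, 0.005]
wrist_force: [-0.5, 0.0, 0.0]
gripper_width: 0.0856
```

Run:
```python
from chk import *
go(.6195,-.011,.008,88.2)
```

```text
t 26.98 tcp [620.8 -10.7  70.7] jaw 88.26 q6 -1.84 F [-0.5  0.   0. ] w 85.6
shift mm [ 2.  -0.4 62.7] turn [0.0012 0.0104 0.001 ] rows>= 2.0
```

>>> step_arm(plan=[[-1,0.002,0,0.005,0.001,0.01,0.001],[-1,0,0,0.012,0,0,0],[-1,0,0,0.013,0,0,0],[-1,0,0,0.013,0,0,0],[-1,0,0,0.012,0,0,0],[-1,0,0,0.006,0,0,0],[-1,0,0,0.001,0,0,0]])

```text
time_s: 27.57
ee_pos: [0.6228, -0.0097, 0.0126]
tool_rot: [0.015, 1.0, 0.0, 0.005]
wrist_force: [-1.4, 0.1, 0.2]
gripper_width: 0.0854
```

Run:
```python
from chk import *
go(.6195,-.011,.008,88.2)
```

```text
t 27.57 tcp [622.8  -9.7  12.6] jaw 88.29 q6 -1.84 F [-1.4  0.1  0.2] w 85.4
shift mm [ 3.3 -1.4  4.5] turn [0.0011 0.009  0.0015] rows>= 1.0
```

>>> step_arm(plan=[[-1,0.003,-0.001,0.002,0.001,0.009,0.001],[-1,0.001,0,0.002,0,0.001,0],[-1,0,0,0,0,0,0]])

```text
time_s: 27.82
ee_pos: [0.6194, -0.0105, 0.0097]
tool_rot: [0.015, 1.0, -0.0, -0.0]
wrist_force: [-0.6, -0.5, -0.1]
gripper_width: 0.0857
```

Run:
```python
from chk import *
go(.6195,-.011,.008,88.2)
```

```text
t 27.82 tcp [619.4 -10.5   9.7] jaw 88.25 q6 -1.84 F [-0.6 -0.5 -0.1] w 85.7
shift mm [-0.1 -0.4  1.7] turn [-0.0001 -0.0004  0.0009] rows>= 1.0
```

>>> step_arm(plan=[[1,0,0,0,0,0,0],[1,0,0,0,0,0,0],[1,0,0,0,0,0,0],[1,0,0,0,0,0,0],[1,0,0,0,0,0,0],[1,0,0,0,0,0,0],[1,0,0,0,0,0,0]])

```text
time_s: 28.4
ee_pos: [0.6201, -0.0104, 0.0114]
tool_rot: [0.015, 1.0, 0.0, 0.001]
wrist_force: [0.2, -0.1, -0.4]
gripper_width: 0.0573
```

Run:
```python
from chk import *
go(.5,.1,.15,88.2)
c=get_calibration("wrist"); p,d=read_camera("wrist"); cv2.imwrite("pics/w12.png",p)
C=cloud(c,d); m=(np.hypot(C[...,0]-.6195,C[...,1]+.011)<.045)&(abs(C[...,2]-.09)<.006)&(p.max(2)>110); v,u=np.nonzero(m); P=on_plane(c,np.c_[u,v],.09)[:,:2]; print(len(P),rect(P),P.max(0)*1000,P.min(0)*1000)
```

```text
t 28.4 tcp [620.1 -10.4  11.4] jaw 88.24 q6 -1.84 F [ 0.2 -0.1 -0.4] w 57.3
shift mm [ 123.2  106.8 -138.7] turn [0.0006 0.002  0.0007] rows>= 6.0
21534 [614.7  -9.7  84.9  51.6  88.2] [641.26937866  32.90794014] [588.19104442 -51.9480534 ]
```

View pics/w12.png

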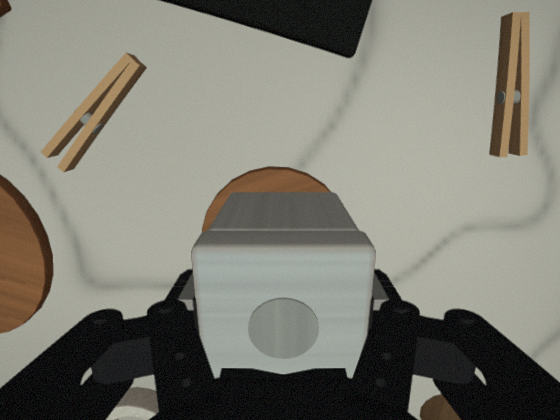

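>>> step_arm(plan=[[1,0,0,-0.006,0,0.002,0],[1,0,0,-0.015,0,0,0],[1,0,0,-0.03,0,0,0],[1,0,0,-0.035,0,0,0],[1,0.01,0.012,-0.025,0,0,0],[1,0.017,0.021,-0.01,0,0,0],[1,0.02,0.026,0,0,0,0],[1,0.02,0.026,0,0,0,0],[1,0.02,0.026,0,0,0,0],[1,0.02,0.026,0,0,0,0],[1,0.018,0.022,0,0,0,0]])

```text
time_s: 29.37
ee_pos: [0.4961, 0.1538, 0.1391]
tool_rot: [0.021, 1.0, 0.001, -0.003]
wrist_force: [-1.0, 0.6, -2.7]
gripper_width: 0.0574
```

Run:
```python
from chk import *
go(.4426,.2144,.12,98.8)
```

```text
t 29.37 tcp [496.1 153.8 139.1] jaw 87.65 q6 -2.21 F [-1.   0.6 -2.7] w 57.4
shift mm [55.8 58.3 19.6] turn [ 0.0017 -0.0069 -0.1946] rows>= 2.0
```

>>> step_arm(plan=[[1,0.014,0.014,0.002,0.002,-0.007,-0.03],[1,0.016,0.014,0.003,0,0,-0.045],[1,0.014,0.012,0.004,0,0,-0.05],[1,0.009,0.006,0.004,0,0,-0.045],[1,0.005,0.002,0.003,0,0,-0.02],[1,0,0,0,0,0,0],[1,0,0,0,0,0,0]])

```text
time_s: 29.95
ee_pos: [0.4305, 0.2068, 0.1252]
tool_rot: [-0.082, 0.997, 0.001, 0.0]
wrist_force: [0.2, 0.6, -2.0]
gripper_width: 0.0576
```

Run:
```python
from chk import *
go(.4426,.2144,.05,98.8)
```

```text
t 29.95 tcp [430.5 206.8 125.2] jaw 99.38 q6 -2.18 F [ 0.2  0.6 -2. ] w 57.6
shift mm [-13.1   5.4  75.3] turn [0.0022 0.0007 0.0101] rows>= 2.0
```

>>> step_arm(plan=[[1,-0.009,0.004,0.006,0.002,0,0.009],[1,-0.003,0.001,0.015,0,0,0],[1,0,0,0.018,0,0,0],[1,0,0,0.015,0,0,0],[1,0,0,0.008,0,0,0],[1,0,0,0.002,0,0,0]])

```text
time_s: 30.45
ee_pos: [0.4495, 0.2137, 0.06]
tool_rot: [-0.071, 0.997, 0.001, 0.003]
wrist_force: [-0.1, 0.2, -2.0]
gripper_width: 0.0573
```

Run:
```python
from chk import *
go(.4426,.2144,.03,98.8)
```

```text
t 30.45 tcp [449.5 213.7  60. ] jaw 98.18 q6 -2.19 F [-0.1  0.2 -2. ] w 57.3
shift mm [ 7.   1.6 30. ] turn [ 0.0013  0.0068 -0.0108] rows>= 1.0
```

>>> step_arm(plan=[[1,0.005,0.001,0.006,0.001,0.007,-0.009],[1,0.001,0,0.01,0,0,-0.001],[1,0,0,0.009,0,0,0],[1,0,0,0.004,0,0,0],[1,0,0,0,0,0,0]])

```text
time_s: 30.87
ee_pos: [0.4454, 0.214, 0.0301]
tool_rot: [-0.076, 0.997, 0.0, 0.0]
wrist_force: [0.3, 0.1, -2.2]
gripper_width: 0.0576
```

Run:
```python
from chk import *
go(.4426,.2144,.0114,98.8)
chk("wrist",[],"pics/w13.png")
chk("scene",[])
```

```text
t 30.87 tcp [445.4 214.   30.1] jaw 98.67 q6 -2.19 F [ 0.3  0.1 -2.2] w 57.6
shift mm [ 2.7  0.8 18.7] turn [ 0.0002  0.0006 -0.0023] rows>= 1.0
wrist sq 9263 [419.3 212.   52.6  96.3   8.8]
scene big 1042 [ 625.4 -209. ] 0.86
scene small 1155 [621.6 -12.9] 0.6
scene obl 420 [ 451.7 -198.2  117.1   69.2   21.6]
scene sq 1315 [443.5 215.6  99.4  97.9   8.9]
```

View pics/w13.png

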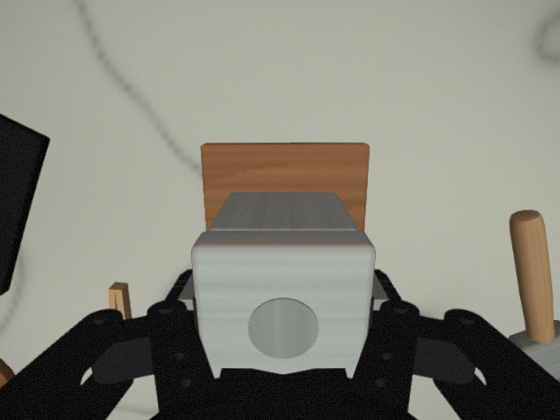

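>>> step_arm(plan=[[1,0.003,0.001,0.006,0,0,-0.002],[1,0,0,0.006,0,0,0],[1,0,0,0.004,0,0,0],[1,0,0,0.001,0,0,0]])

```text
time_s: 31.3
ee_pos: [0.4437, 0.216, 0.0143]
tool_rot: [-0.077, 0.997, 0.002, 0.003]
wrist_force: [-0.2, 0.2, -2.6]
gripper_width: 0.0576
```

Run:
```python
from chk import *
go(.4425,.2150,.0114,98.8)
```

```text
t 31.3 tcp [443.7 216.   14.3] jaw 98.83 q6 -2.19 F [-0.2  0.2 -2.6] w 57.6
shift mm [ 1.3 -0.9  2.9] turn [0.0028 0.0054 0.0006] rows>= 1.0
```

>>> step_arm(plan=[[1,0.001,-0.001,0.002,0.003,0.005,0],[1,0,0,0.0015,0,0,0],[1,0,0,0.001,0,0,0]])

```text
time_s: 31.55
ee_pos: [0.4428, 0.2147, 0.0114]
tool_rot: [-0.078, 0.997, -0.001, 0.0]
wrist_force: [-5.6, -1.4, 7.9]
gripper_width: 0.0575
```

Run:
```python
from chk import *
go(.4425,.2150,.0114,98.8)
```

```text
t 31.55 tcp [442.8 214.7  11.4] jaw 98.9 q6 -2.19 F [-5.6 -1.4  7.9] w 57.5
shift mm [0.2 0.4 0. ] turn [-0.0012  0.0002  0.0018] rows>= 1.0
```

>>> step_arm(plan=[[-1,0,0,0,0,0,0],[-1,0,0,0,0,0,0],[-1,0,0,0,0,0,0],[-1,0,0,0,0,0,0],[-1,0,0,0,0,0,0]])

```text
time_s: 31.97
ee_pos: [0.4447, 0.2157, 0.0131]
tool_rot: [-0.078, 0.997, 0.0, 0.002]
wrist_force: [-0.4, 0.3, -0.1]
gripper_width: 0.0857
```

>>> step_arm(plan=[[-1,0,0,-0.008,0,0,0],[-1,0,0,-0.02,0,0,0],[-1,0,0,-0.03,0,0,0],[-1,0,0,-0.035,0,0,0],[-1,0,0,-0.035,0,0,0],[-1,0.01,-0.01,-0.03,0,0,0],[-1,0.015,-0.02,-0.03,0,0,0],[-1,0.015,-0.025,-0.02,0,0,0],[-1,0.01,-0.025,-0.01,0,0,0.03],[-1,0.01,-0.025,0,0,0,0.06],[-1,0,-0.01,0,0,0,0.05],[-1,0,0,0,0,0,0]])

```text
time_s: 32.97
ee_pos: [0.3986, 0.0862, 0.25]
tool_rot: [-0.006, 1.0, -0.0, 0.006]
wrist_force: [-1.0, -0.3, 1.0]
gripper_width: 0.0857
```

Run:
```python
from chk import *
go(.455,-.010,.1,90)
chk("wrist",[("tin",.442,.214,.05,.09,0),("slim",.455,-.009,.03,.11,24),("flatcap",.448,-.198,.03,.11,26),("flat",.448,-.198,.05,.084,0)],"pics/w14.png")
```

```text
t 32.97 tcp [398.6  86.2 250. ] jaw 90.68 q6 -2.17 F [-1.  -0.3  1. ] w 85.7
shift mm [-53.6 -96.7 150.7] turn [-0.0009  0.0111  0.0118] rows>= 5.0
wrist big 1634 [ 620.5 -208.7] 2.28
wrist small 2283 [617.5 -13.3] 0.57
wrist obl 1717 [ 447.8 -196.3  114.4   69.4   22.3]
wrist sq 2376 [440.8 214.1  97.   96.6   8.6]
wrist tin 2998 0.0894 [442.3 214.8  60.7  59.5   9.6]
wrist slim 443 0.1093 [453.8  -8.4] 0.56
wrist flatcap 468 0.1091 [ 448.8 -191.9] 0.89
wrist flat 2019 0.0831 [ 449.1 -192.3   82.6   43.9   21.8]
```

View pics/w14.png

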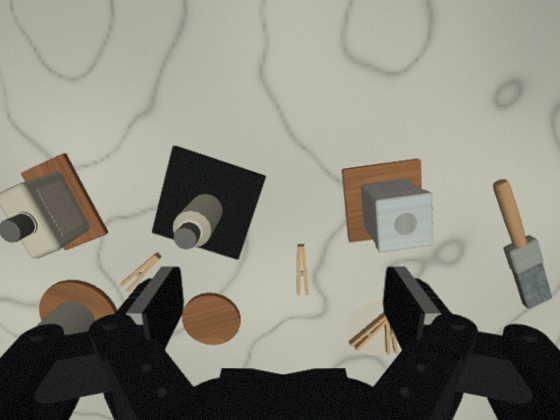

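>>> step_arm(plan=[[-1,-0.008,-0.015,0.015,-0.001,0.011,0.012],[-1,-0.012,-0.022,0.03,0,0,0],[-1,-0.012,-0.022,0.03,0,0,0],[-1,-0.012,-0.02,0.03,0,0,0],[-1,-0.008,-0.012,0.025,0,0,0],[-1,-0.003,-0.006,0.012,0,0,0],[-1,0,0,0.003,0,0,0]])

```text
time_s: 33.6
ee_pos: [0.4599, -0.0083, 0.1015]
tool_rot: [-0.008, 1.0, 0.003, 0.003]
wrist_force: [-0.5, 0.3, -0.3]
gripper_width: 0.0856
```

Run:
```python
from chk import *
go(.4545,-.009,.09,90)
```

```text
t 33.6 tcp [459.9  -8.3 101.5] jaw 90.93 q6 -1.87 F [-0.5  0.3 -0.3] w 85.6
shift mm [ 5.5 -0.7 11.5] turn [0.0057 0.005  0.0162] rows>= 1.0
```

>>> step_arm(plan=[[-1,0.004,-0.001,0.003,0.006,0.005,0.015],[-1,0.001,0,0.006,0,0,0],[-1,0,0,0.002,0,0,0],[-1,0,0,0,0,0,0]])

```text
time_s: 33.93
ee_pos: [0.4547, -0.0072, 0.0901]
tool_rot: [-0.002, 1.0, -0.001, -0.001]
wrist_force: [-0.6, 0.3, 0.7]
gripper_width: 0.0851
```

Run:
```python
from chk import *
go(.4545,-.009,.009,90)
chk("wrist",[("slim",.455,-.009,.03,.11,24)])
```

```text
t 33.93 tcp [454.7  -7.2  90.1] jaw 90.19 q6 -1.9 F [-0.6  0.3  0.7] w 85.1
shift mm [ 0.1 -1.7 81.1] turn [-0.0012 -0.0013  0.0034] rows>= 2.0
wrist big 1093 [ 619.5 -207.8] 1.0
wrist small 2385 [616.7 -14.1] 2.19
wrist obl 4102 [ 448.1 -196.3  114.1   69.8   21.2]
wrist sq 4546 [444.9 188.8  97.1  51.9   8.9]
wrist slim 1673 0.1093 [453.3 -10.1] 0.39
```

Slim at about (453.8,-9.7). Descend.

>>> step_arm(plan=[[-1,0.001,-0.002,0.005,-0.001,-0.001,0.003],[-1,0,0,0.014,0,0,0],[-1,0,0,0.016,0,0,0],[-1,0,0,0.016,0,0,0],[-1,0,0,0.014,0,0,0],[-1,0,0,0.008,0,0,0],[-1,0,0,0.002,0,0,0]])

```text
time_s: 34.57
ee_pos: [0.4586, -0.0067, 0.0175]
tool_rot: [-0.002, 1.0, 0.002, 0.007]
wrist_force: [-0.5, 0.3, -0.5]
gripper_width: 0.0857
```

Run:
```python
from chk import *
go(.4538,-.0097,.009,90)
```

```text
t 34.57 tcp [458.6  -6.7  17.5] jaw 90.23 q6 -1.9 F [-0.5  0.3 -0.5] w 85.7
shift mm [ 4.9 -3.   8.4] turn [0.004  0.0149 0.004 ] rows>= 1.0
```

>>> step_arm(plan=[[-1,0.004,-0.002,0.003,0.004,0.014,0.004],[-1,0.001,-0.001,0.004,0,0.001,0],[-1,0,0,0.002,0,0,0]])

```text
time_s: 34.82
ee_pos: [0.4543, -0.0096, 0.0092]
tool_rot: [-0.0, 1.0, -0.0, 0.0]
wrist_force: [-1.4, 0.9, -0.3]
gripper_width: 0.0854
```

Run:
```python
from chk import *
go(.4538,-.0097,.009,90)
```

```text
t 34.82 tcp [454.3  -9.6   9.2] jaw 90.02 q6 -1.9 F [-1.4  0.9 -0.3] w 85.4
shift mm [ 0.5 -0.1  0.2] turn [-0.0001  0.001   0.0004] rows>= 1.0
```

>>> step_arm(plan=[[1,0,0,0,0,0,0],[1,0,0,0,0,0,0],[1,0,0,0,0,0,0],[1,0,0,0,0,0,0],[1,0,0,0,0,0,0],[1,0,0,0,0,0,0],[1,0,0,0,0,0,0],[1,0,0,0,0,0,0],[1,0,0,0,0,0,0]])

```text
time_s: 35.57
ee_pos: [0.4554, -0.0096, 0.0105]
tool_rot: [-0.0, 1.0, 0.0, 0.002]
wrist_force: [-0.9, -0.2, -0.4]
gripper_width: 0.0411
```

Run:
```python
from chk import *
go(.619,-.0135,.13,90)
c=get_calibration("scene"); p,d=read_camera("scene"); 
_,res,_=meas("scene",p,d,c); B=np.vstack([P for nm,P,_ in res if nm=="brown"])
print(fitc(B[np.hypot(B[:,0]-.619,B[:,1]+.0135)<.05],41.4))
```

```text
t 35.57 tcp [455.4  -9.6  10.5] jaw 90.02 q6 -1.9 F [-0.9 -0.2 -0.4] w 41.1
shift mm [-164.    -3.9 -118.9] turn [0.0005 0.0037 0.0004] rows>= 5.0
(array([621.6, -13.2]), np.float64(0.62))
```

>>> step_arm(plan=[[1,0,0,-0.006,0,0.004,0],[1,0,0,-0.015,0,0,0],[1,0,0,-0.025,0,0,0],[1,-0.008,0,-0.02,0,0,0],[1,-0.018,0,-0.008,0,0,0],[1,-0.025,0,0,0,0,0],[1,-0.025,-0.001,0,0,0,0],[1,-0.025,-0.001,0,0,0,0],[1,-0.025,-0.001,0,0,0,0],[1,-0.02,-0.001,0,0,0,0],[1,-0.012,0,0,0,0,0],[1,-0.003,0,0,0,0,0]])

```text
time_s: 36.62
ee_pos: [0.6192, -0.0143, 0.0888]
tool_rot: [-0.0, 1.0, 0.001, -0.004]
wrist_force: [0.7, 0.7, -2.7]
gripper_width: 0.0406
```

Run:
```python
from chk import *
go(.6202,-.0136,.03,90)
```

```text
t 36.62 tcp [619.2 -14.3  88.8] jaw 90.03 q6 -1.8 F [ 0.7  0.7 -2.7] w 40.6
shift mm [-1.5  0.6 58.8] turn [ 0.0015 -0.008   0.0005] rows>= 2.0
```

>>> step_arm(plan=[[1,-0.001,0.001,0.005,0.001,-0.008,0],[1,0,0,0.012,0,0,0],[1,0,0,0.015,0,0,0],[1,0,0,0.012,0,0,0],[1,0,0,0.008,0,0,0],[1,0,0,0.003,0,0,0],[1,0,0,0,0,0,0]])

```text
time_s: 37.2
ee_pos: [0.6163, -0.0124, 0.0304]
tool_rot: [-0.0, 1.0, 0.001, -0.001]
wrist_force: [0.0, 0.2, -1.7]
gripper_width: 0.0409
```

Run:
```python
from chk import *
go(.6202,-.0136,.0105,90)
chk("wrist",[],"pics/w15.png")
```

```text
t 37.2 tcp [616.3 -12.4  30.4] jaw 90.01 q6 -1.8 F [ 0.   0.2 -1.7] w 40.9
shift mm [-4.  -1.2 19.9] turn [ 0.0013 -0.0019  0.0001] rows>= 1.0
wrist big 7529 [ 621.3 -207.7] 0.37
wrist small 6320 [619.8 -13.9] 0.59
wrist obl 928 [ 492.8 -157.3   24.    18.1   85.2]
```

View pics/w15.png

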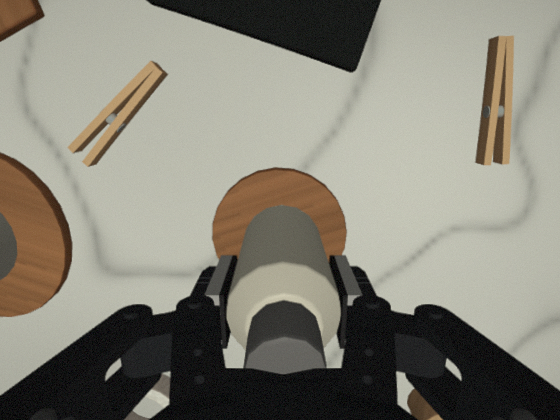

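>>> step_arm(plan=[[1,-0.004,-0.001,0.005,0.001,-0.002,0],[1,-0.001,-0.0005,0.007,0,0,0],[1,0,0,0.005,0,0,0],[1,0,0,0.001,0,0,0]])

```text
time_s: 37.58
ee_pos: [0.6238, -0.0138, 0.0141]
tool_rot: [-0.0, 1.0, 0.0, 0.003]
wrist_force: [-0.2, -0.2, -1.2]
gripper_width: 0.0409
```

Run:
```python
from chk import *
go(.6207,-.0139,.0105,90)
```

```text
t 37.58 tcp [623.8 -13.8  14.1] jaw 90.03 q6 -1.8 F [-0.2 -0.2 -1.2] w 40.9
shift mm [ 3.1 -0.1  3.6] turn [0.0008 0.006  0.0006] rows>= 1.0
```

>>> step_arm(plan=[[1,0.003,0,0.001,0.001,0.006,0],[1,0,0,0.0015,0,0,0]])

```text
time_s: 37.75
ee_pos: [0.6206, -0.0139, 0.0112]
tool_rot: [-0.0, 1.0, -0.0, -0.0]
wrist_force: [-0.4, -0.4, -2.5]
gripper_width: 0.0406
```

Run:
```python
from chk import *
go(.6207,-.0139,.0105,90)
```

```text
t 37.75 tcp [620.6 -13.9  11.2] jaw 90.03 q6 -1.8 F [-0.4 -0.4 -2.5] w 40.6
shift mm [-0.1 -0.   0.7] turn [-0.0004 -0.0007  0.0004] rows>= 1.0
```

>>> step_arm(plan=[[1,0,0,0.0012,0,0,0],[1,0,0,0.001,0,0,0]])

```text
time_s: 37.92
ee_pos: [0.6211, -0.014, 0.0105]
tool_rot: [-0.001, 1.0, -0.0, 0.0]
wrist_force: [-4.3, 1.0, 7.0]
gripper_width: 0.0408
```

Run:
```python
from chk import *
go(.6207,-.0139,.0105,90)
```

```text
t 37.92 tcp [621.1 -14.   10.5] jaw 90.06 q6 -1.8 F [-4.3  1.   7. ] w 40.8
shift mm [0.4 0.1 0. ] turn [-0.0009  0.0005  0.001 ] rows>= 1.0
```

Contact. Release, rise, then inspect all with the wrist camera.

>>> step_arm(plan=[[-1,0,0,0,0,0,0],[-1,0,0,0,0,0,0],[-1,0,0,0,0,0,0],[-1,0,0,0,0,0,0],[-1,0,0,0,0,0,0],[-1,0,0,0,0,0,0]])

```text
time_s: 38.42
ee_pos: [0.6229, -0.0139, 0.0125]
tool_rot: [-0.001, 1.0, -0.0, 0.003]
wrist_force: [-0.3, 0.4, -0.1]
gripper_width: 0.0852
```

>>> step_arm(plan=[[-1,0,0,-0.008,0,0,0],[-1,0,0,-0.02,0,0,0],[-1,0,0,-0.03,0,0,0],[-1,0,0,-0.035,0,0,0],[-1,0,0,-0.035,0,0,0],[-1,0,0,-0.035,0,0,0],[-1,0.015,0,-0.035,0,0,0],[-1,0.02,0,-0.035,0,0,0],[-1,0.02,0,-0.035,0,0,0],[-1,0.02,0,-0.025,0,0,0],[-1,0.01,0,-0.01,0,0,0],[-1,0,0,0,0,0,0]])

```text
time_s: 39.42
ee_pos: [0.5311, -0.0159, 0.3341]
tool_rot: [0.0, 1.0, -0.001, 0.002]
wrist_force: [-0.5, -0.1, 0.9]
gripper_width: 0.0857
```

>>> step_arm(plan=[[-1,0.01,0,0,0,0,0],[-1,0.005,0,0,0,0,0],[-1,0,0,0,0,0,0],[-1,0,0,0,0,0,0]])

```text
time_s: 39.75
ee_pos: [0.5158, -0.0154, 0.3315]
tool_rot: [0.0, 1.0, -0.001, 0.001]
wrist_force: [-0.5, 0.0, 0.3]
gripper_width: 0.0854
```

Run:
```python
from chk import *
go(.4,-.1984,.2,111.5)
chk("wrist",[("tin",.442,.214,.05,.09,0),("slim",.619,-.014,.03,.11,24),("jar",.6225,-.211,.045,.1,62),("flatcap",.448,-.198,.03,.11,26),("flat",.448,-.198,.05,.084,0)],"pics/w16.png")
chk("scene",[("tin",.442,.214,.05,.09,0),("slim",.619,-.014,.03,.11,24),("jar",.6225,-.211,.045,.1,62),("flatcap",.448,-.198,.03,.11,26),("flat",.448,-.198,.05,.084,0)],"pics/sc16.png")
```

```text
t 39.75 tcp [515.8 -15.4 331.5] jaw 89.99 q6 -1.85 F [-0.5  0.   0.3] w 85.4
shift mm [ 116.  -182.8  131.7] turn [-0.0019  0.0012 -0.3754] rows>= 7.0
wrist big 2355 [ 621.3 -210.8] 0.58
wrist small 1149 [619.3 -14.2] 0.64
wrist obl 1259 [ 448.9 -198.3  114.    67.4   21.6]
wrist sq 2141 [441.9 213.   96.5  97.2   8.5]
wrist tin 2459 0.0893 [443.8 214.2  60.3  61.4   8.6]
wrist slim 265 0.1092 [619.8 -13.1] 0.36
wrist jar 1596 0.0992 [ 623.4 -212. ] 0.51
wrist flatcap 409 0.1093 [ 450.7 -194.7] 0.34
wrist flat 1792 0.0831 [ 450.9 -193.4   83.2   41.5   21.6]
scene big 1021 [ 625.1 -209.6] 0.76
scene small 692 [622.  -12.2] 0.53
scene obl 430 [ 451.1 -197.1  117.7   69.7   20.2]
scene sq 1087 [443.6 215.5  99.3  97.8   9. ]
scene tin 1017 0.0906 [443.8 218.5  63.8  60.8   9.2]
scene slim 117 0.1094 [621.   -9.4] 0.86
scene jar 537 0.1005 [ 623.6 -210. ] 1.85
scene flatcap 97 0.1094 [ 451.3 -191.5] 1.91
scene flat 401 0.0836 [ 451.8 -189.8   87.    45.2   21.2]
```

View pics/w16.png

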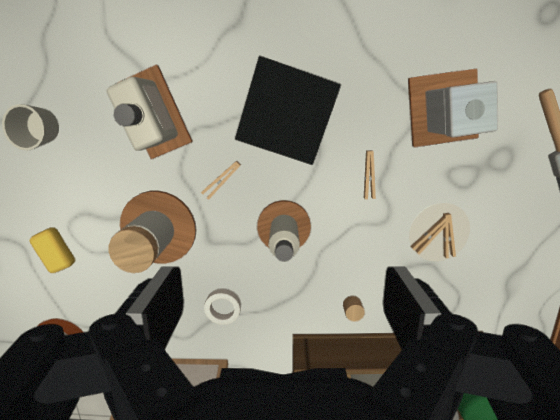

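View pics/sc16.png

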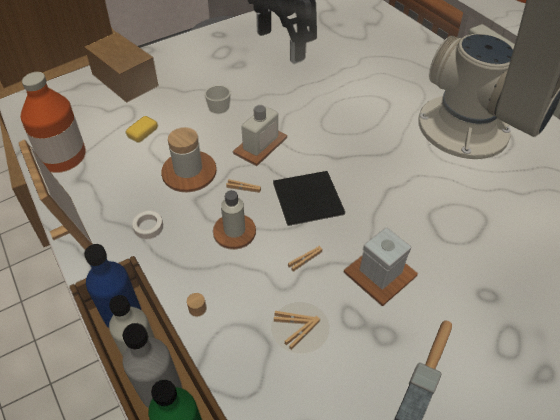

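Run:
```python
from chk import *
go(.41,-.17,.24,111.5)
```

```text
t 39.85 tcp [516.  -15.3 331.3] jaw 89.99 q6 -1.85 F [-0.2 -0.2 -0.2] w 85.6
shift mm [ 106.  -154.5   91.5] turn [-0.0019  0.0004 -0.3754] rows>= 6.0
```

>>> step_arm(plan=[[-1,0.008,-0.012,0.006,0,0,-0.03],[-1,0.015,-0.02,0.013,0,0,-0.05],[-1,0.018,-0.021,0.014,0,0,-0.055],[-1,0.02,-0.02,0.014,0,0,-0.055],[-1,0.021,-0.018,0.014,0,0,-0.055],[-1,0.022,-0.018,0.014,0,0,-0.055],[-1,0.016,-0.012,0.01,0,0,-0.05],[-1,0.01,-0.007,0.006,0,0,-0.025],[-1,0.003,-0.002,0,0,0,0],[-1,0,0,0,0,0,0],[-1,0,0,0,0,0,0]])

```text
time_s: 40.77
ee_pos: [0.4024, -0.1722, 0.2262]
tool_rot: [-0.195, 0.981, 0.001, -0.009]
wrist_force: [-0.2, -0.6, 0.4]
gripper_width: 0.0855
```

Run:
```python
from chk import *
go(.45,-.1955,.1,111.5)
chk("wrist",[("flatcap",.448,-.198,.03,.11,26),("flat",.448,-.196,.06,.084,0)],"pics/w17.png")
```

```text
t 40.77 tcp [ 402.4 -172.2  226.2] jaw 112.5 q6 -1.14 F [-0.2 -0.6  0.4] w 85.5
shift mm [-37.3 -40.5 125.3] turn [ 0.006  -0.0181  0.0175] rows>= 4.0
wrist big 2099 [ 620.2 -212.4] 1.37
wrist small 1237 [616.9 -16.3] 0.49
wrist obl 1735 [ 448.1 -199.7  113.4   66.4   22.1]
wrist sq 1614 [441.  203.7  95.8  85.4   9.1]
wrist flatcap 589 0.1092 [ 449.2 -196.5] 0.42
wrist flat 2523 0.0831 [ 448.5 -196.1   82.4   39.8   21.5]
```

View pics/w17.png

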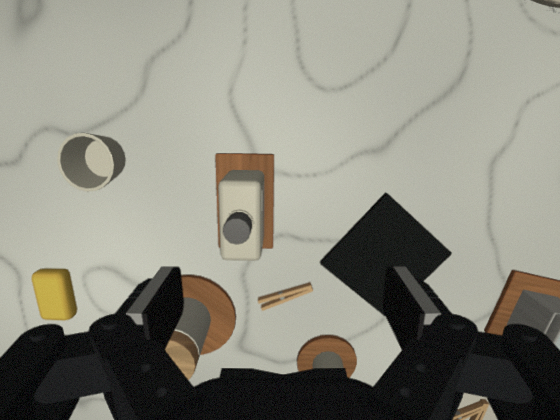

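>>> step_arm(plan=[[-1,-0.006,-0.006,0.01,0.006,-0.018,0.017],[-1,-0.01,-0.011,0.022,0,0,0],[-1,-0.009,-0.011,0.028,0,0,0],[-1,-0.007,-0.008,0.028,0,0,0],[-1,-0.004,-0.004,0.02,0,0,0],[-1,-0.001,-0.001,0.012,0,0,0],[-1,0,0,0.003,0,0,0]])

```text
time_s: 41.4
ee_pos: [0.4648, -0.1939, 0.1033]
tool_rot: [-0.189, 0.982, -0.002, 0.007]
wrist_force: [-0.3, -0.4, -0.1]
gripper_width: 0.0859
```

Run:
```python
from chk import *
go(.4495,-.196,.09,111.5)
```

```text
t 41.4 tcp [ 464.8 -193.9  103.3] jaw 111.73 q6 -1.11 F [-0.3 -0.4 -0.1] w 85.9
shift mm [15.2  3.8 13.1] turn [-0.0071  0.0123  0.0041] rows>= 1.0
```

>>> step_arm(plan=[[-1,0.01,0.003,0.004,-0.007,0.012,0.004],[-1,0.005,0.001,0.006,0,0,0],[-1,0.001,0,0.003,0,0,0],[-1,0,0,0,0,0,0]])

```text
time_s: 41.73
ee_pos: [0.4489, -0.195, 0.0904]
tool_rot: [-0.187, 0.982, -0.0, 0.0]
wrist_force: [-0.5, 0.6, 0.3]
gripper_width: 0.0853
```

Run:
```python
from chk import *
go(.4495,-.196,.0115,111.5)
```

```text
t 41.73 tcp [ 448.9 -195.    90.4] jaw 111.61 q6 -1.11 F [-0.5  0.6  0.3] w 85.3
shift mm [-0.2 -1.2 78.9] turn [-0.0004 -0.      0.0018] rows>= 2.0
```

>>> step_arm(plan=[[-1,0,-0.001,0.005,0,0,0.002],[-1,0,0,0.013,0,0,0],[-1,0,0,0.015,0,0,0],[-1,0,0,0.015,0,0,0],[-1,0,0,0.013,0,0,0],[-1,0,0,0.008,0,0,0],[-1,0,0,0.002,0,0,0]])

```text
time_s: 42.32
ee_pos: [0.4544, -0.1973, 0.022]
tool_rot: [-0.186, 0.982, -0.003, 0.007]
wrist_force: [-0.2, 0.1, 0.4]
gripper_width: 0.0852
```

Run:
```python
from chk import *
go(.4495,-.196,.0115,111.5)
```

```text
t 42.32 tcp [ 454.4 -197.3   22. ] jaw 111.47 q6 -1.11 F [-0.2  0.1  0.4] w 85.2
shift mm [ 4.2  3.1 10.4] turn [-0.0086  0.0129 -0.0005] rows>= 1.0
```

>>> step_arm(plan=[[-1,0.004,0.003,0.004,-0.008,0.012,0],[-1,0.001,0.0005,0.005,-0.001,0.001,0],[-1,0,0,0.003,0,0,0]])

```text
time_s: 42.57
ee_pos: [0.4494, -0.1961, 0.0106]
tool_rot: [-0.186, 0.982, -0.0, 0.001]
wrist_force: [0.5, 0.3, 0.6]
gripper_width: 0.0853
```

Run:
```python
from chk import *
go(.4495,-.196,.0115,111.5)
```

```text
t 42.57 tcp [ 449.4 -196.1   10.6] jaw 111.49 q6 -1.1 F [0.5 0.3 0.6] w 85.3
shift mm [-0.2  0.1 -0.9] turn [-0.0005  0.001  -0.0003] rows>= 1.0
```

>>> step_arm(plan=[[1,0,0,0,0,0,0],[1,0,0,0,0,0,0],[1,0,0,0,0,0,0],[1,0,0,0,0,0,0],[1,0,0,0,0,0,0],[1,0,0,0,0,0,0],[1,0,0,0,0,0,0],[1,0,0,0,0,0,0],[1,0,0,0,0,0,0]])

```text
time_s: 43.32
ee_pos: [0.4504, -0.1965, 0.0115]
tool_rot: [-0.186, 0.982, -0.001, 0.002]
wrist_force: [0.3, 0.5, -1.4]
gripper_width: 0.0414
```

Run:
```python
from chk import *
s=bot.state()["ee_pos"]
go(s[0]-.0010,s[1]-.0033,s[2]+.01,111.5)
```

```text
t 43.32 tcp [ 450.4 -196.5   11.5] jaw 111.5 q6 -1.1 F [ 0.3  0.5 -1.4] w 41.4
shift mm [  2.1  -2.7 -10. ] turn [-0.002   0.0028 -0.0001] rows>= 1.0
```

>>> step_arm(plan=[[1,0,0,-0.006,-0.002,0.003,0],[1,0.001,-0.001,-0.006,0,0,0],[1,0.001,-0.002,-0.002,0,0,0],[1,0,0,0,0,0,0]])

```text
time_s: 43.65
ee_pos: [0.4476, -0.1995, 0.0255]
tool_rot: [-0.186, 0.983, 0.001, -0.002]
wrist_force: [0.3, -0.2, -4.5]
gripper_width: 0.0412
```

Run:
```python
from chk import *
go(.4496,-.1992,.0115,111.5)
```

```text
t 43.65 tcp [ 447.6 -199.5   25.5] jaw 111.46 q6 -1.1 F [ 0.3 -0.2 -4.5] w 41.2
shift mm [-2.  -0.5 14. ] turn [ 0.0032 -0.0036 -0.0006] rows>= 1.0
```

>>> step_arm(plan=[[1,-0.001,0,0.004,0.003,-0.004,0],[1,0,0,0.004,0,0,0],[1,0,0,0.003,0,0,0],[1,0,0,0,0,0,0]])

```text
time_s: 43.98
ee_pos: [0.4481, -0.199, 0.0131]
tool_rot: [-0.186, 0.983, 0.0, 0.0]
wrist_force: [0.6, 0.2, -3.9]
gripper_width: 0.0413
```

Run:
```python
from chk import *
go(.4496,-.1992,.0115,111.5)
```

```text
t 43.98 tcp [ 448.1 -199.    13.1] jaw 111.41 q6 -1.1 F [ 0.6  0.2 -3.9] w 41.3
shift mm [-1.3 -0.8  1.6] turn [ 0.0008  0.0008 -0.0017] rows>= 1.0
```

>>> step_arm(plan=[[1,-0.0015,-0.0008,0.001,0.001,0.001,-0.001],[1,0,0,0.0015,0,0,0],[1,0,0,0.001,0,0,0]])

```text
time_s: 44.23
ee_pos: [0.4496, -0.1994, 0.0115]
tool_rot: [-0.187, 0.982, -0.001, -0.001]
wrist_force: [-5.5, 3.1, 7.4]
gripper_width: 0.0411
```

Run:
```python
from chk import *
go(.4496,-.1992,.0115,111.5)
```

```text
t 44.23 tcp [ 449.6 -199.4   11.5] jaw 111.55 q6 -1.1 F [-5.5  3.1  7.4] w 41.1
shift mm [-0.1  0.2 -0. ] turn [-0.0008 -0.0015  0.0009] rows>= 1.0
```

>>> step_arm(plan=[[-1,0,0,0,0,0,0],[-1,0,0,0,0,0,0],[-1,0,0,0,0,0,0],[-1,0,0,0,0,0,0],[-1,0,0,0,0,0,0],[-1,0,0,0,0,0,0]])

```text
time_s: 44.73
ee_pos: [0.4531, -0.2003, 0.0137]
tool_rot: [-0.188, 0.982, -0.002, 0.002]
wrist_force: [-0.1, 0.3, -0.2]
gripper_width: 0.085
```

>>> step_arm(plan=[[-1,0,0,-0.008,0,0,0],[-1,0,0,-0.02,0,0,0],[-1,0,0,-0.03,0,0,0],[-1,0,0,-0.035,0,0,0],[-1,0,0,-0.035,0,0,0],[-1,0,0,-0.035,0,0,0],[-1,0,0,-0.035,0,0,0],[-1,0,0,-0.02,0,0,0],[-1,0,0,-0.005,0,0,0],[-1,0,0,0,0,0,0]])

```text
time_s: 45.57
ee_pos: [0.4489, -0.2002, 0.2516]
tool_rot: [-0.187, 0.982, -0.003, 0.001]
wrist_force: [-0.5, -0.1, -0.4]
gripper_width: 0.0857
```

Run:
```python
from chk import *
go(.45,-.1955,.1,111.5)
chk("wrist",[("flatcap",.448,-.198,.03,.11,26),("flat",.448,-.196,.06,.084,0),("jar",.6225,-.211,.045,.1,62)],"pics/w18.png")
```

```text
t 45.57 tcp [ 448.9 -200.2  251.6] jaw 111.58 q6 -1.1 F [-0.5 -0.1 -0.4] w 85.7
shift mm [ -2.6   4.9 151.5] turn [-0.0061  0.0008  0.0015] rows>= 4.0
wrist big 2869 [ 621.6 -212.5] 0.7
wrist small 1296 [617.6 -15.9] 0.69
wrist obl 1780 [ 448.4 -200.1  112.7   66.1   21.7]
wrist sq 1277 [444.6 190.1  98.5  58.1  11.6]
wrist flatcap 561 0.1092 [ 448.7 -198.4] 0.15
wrist flat 2509 0.083 [ 448.4 -198.5   82.4   40.9   21. ]
wrist jar 2081 0.0992 [ 621.2 -213.5] 0.48
```

View pics/w18.png

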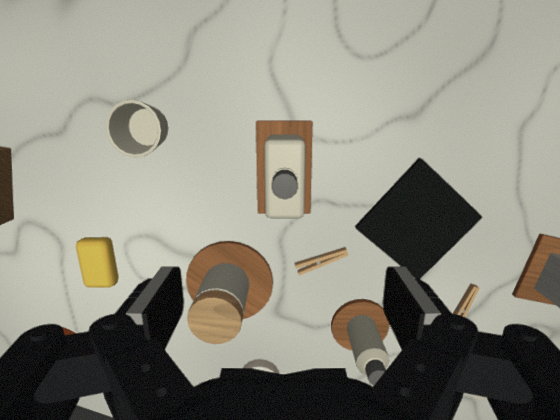

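Run:
```python
from h import *
print(bot.finish_job())
```

```text
the job is handed in; nothing more can be done
None
```

The job is handed in at about 46 s of the 141 s allowed. All four containers stand upright on their own boards and nothing was knocked over.

The order was:
1. Slim bottle parked on the black mat.
2. Jar to the big round board.
3. Flat bottle to the oblong board.
4. Tin to the square board.
5. Slim bottle from the mat to the small round board.
6. Flat bottle gripped again and moved about 3 mm towards the middle, because the first placing measured about 3 mm off.

Each container was lowered until the wrist force showed contact, about 4 to 10 N, before the fingers opened.

**Last wrist-camera checks, offset from the board's centre:**

| Container | Offset | Angle to the board |
|---|---|---|
| Jar | about 1 to 2.5 mm | – |
| Tin | about 1.5 to 2.5 mm | within 1° |
| Flat bottle | about 1.7 mm | within 1° |
| Slim bottle | about 1 mm | – |

**Disagreements:**
- **Scene camera:** it put the boards about 2 to 4 mm from where the wrist camera did, mostly in x. It also put the container tops (except the jar) about 3 to 7 mm further in y from their boards. I relied on the wrist camera, which was consistent to about 2 to 3 mm.
- **Fingertip height:** the fingertips turned out to be about 39 mm higher than the reported TCP. The first grips were therefore higher than planned: the slim bottle near its taper, the jar near its top and the flat bottle on its cap. I opened off the cap without lifting and used the true height for every later grip.

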